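# Clear the camera's view and show it the dropper vial

## Task

Two cartons were left on the base plate of the fill-inspection stand, in the camera's view: stack them squarely, one upon the other, on the matching carton that stands by itself on the bench, without shifting that one. Then take the dropper vial out of the rack and show it to the camera: hold it in the air with the middle of its glass on the lens axis, halfway between lens and light panel, its axis parallel to the panel and leaning about 30 degrees from upright (to either side). Finish while holding it still there, with the column of three cartons standing and everything else on the bench left as it was.

Things in the scene. Friction and masses are not known exactly. Their poses are not given: they have to be found in the camera images.
- stand: inspection stand, fixed, at another place and yaw each time. Origin on the bench below the point halfway between lens and panel; y along the lens axis (from panel to camera), x across it (at yaw 0 away from the robot), z up. Aluminium base plate 200 mm in x, from y = -135 to +225 mm, 12 mm thick. A camera on a post stands at +y, a light panel at -y
- lens (a point): centre of the lens front, at y = +100, z = 150 mm of the stand: a black lens 43 mm across (underside 128 mm above the bench) that looks along the stand's -y; behind it, at x = +55, y = +185 mm, a post 218 mm tall. Axes of the stand
- panel (a point): centre of the lit face of the light panel, at y = -100, z = 150 mm of the stand: 120 mm square (90 to 210 mm above the bench), 14 mm thick, facing the lens, on a bracket 40 mm wide in x. Axes of the stand
- view (a point): the point on the lens axis halfway between lens front and light panel (100 mm from each), 150 mm above the bench; same axes as the stand
- carton_near: a closed white carton with a red lower part, 70 (its x) x 50 (its y) x 40 mm high, about 120 g; origin at the centre of its underside, z up. Stands on the stand's base plate (top 12 mm above the bench), nearer the robot, under the camera's line of sight; may be turned
- carton_far: a closed white carton with a red lower part, 70 (its x) x 50 (its y) x 40 mm high, about 120 g; origin at the centre of its underside, z up. Same carton, on the base plate farther from the robot; may be turned
- carton_base: a closed white carton with a red lower part, 70 (its x) x 50 (its y) x 40 mm high, about 120 g; origin at the centre of its underside, z up. Same carton, standing by itself on the bench: the foot of the column; may be turned
- rack: a white block 200 (its x) x 56 (its y) x 40 mm high, fixed, placed differently each time, with four round holes along its x at x = -69, -23, +23, +69 mm, 28 mm across and 28 mm deep (floor 12 mm above the bench); a vial stands in each. Origin at the centre of its underside
- dropper_vial: the dropper vial, in any hole of the rack: glass 25 mm across and 57 mm tall with amber serum and a pipette, a ribbed black collar 25 mm across from 57 to 78 mm, a black rubber teat 15 mm across up to 106 mm; about 50 g. Origin at the centre of its underside, z up its axis (to the teat); the rack hides its lowest 28 mm
- glass_mid (a point): the middle of the dropper vial's glass: on its axis, 30 mm above its underside
- vial_a: a plain capped serum vial standing in the rack, not to be used: clear glass 25 mm in diameter with a smooth straight white cap, 90 mm tall; origin at the centre of its underside, z up its axis
- vial_b: a plain capped serum vial standing in the rack, not to be used: clear glass 25 mm in diameter with a smooth straight white cap, 90 mm tall; origin at the centre of its underside, z up its axis
- vial_c: a plain capped serum vial standing in the rack, not to be used: clear glass 25 mm in diameter with a smooth straight white cap, 90 mm tall; origin at the centre of its underside, z up its axis
- carton_tall: bystander: a slim upright carton 40 x 40 x 125 mm high, origin at the centre of its underside, z up
- cream_jar: bystander: a white lidded jar 52 mm in diameter, 42 mm high, origin at the centre of its underside, z up
- beaker: bystander: an open glass beaker 54 mm in diameter, 70 mm high, origin at the centre of its underside, z up
- marker: bystander: a grey and black marker pen, 105 mm long and 12 mm thick, lying along its x; origin at its middle, on the bench

How it is judged:
By the outcome, as a careful person would: the job done as asked, in the order asked, and still so for the second after the job is handed in, while the arm keeps its last pose, push and grip.
It also fails if it takes over 72 s, if anything falls off the work surface, if the arm or the gripper's body presses on something with over 40 N, if the wrist force passes 120 N, or if a joint passes its speed limit or range.

## Robot

A 7-joint arm with a two-finger parallel gripper is mounted at the origin on the work surface. World frame = base frame: x ahead of the robot, y to its left, z up, the work surface at z = 0. Lengths are in mm, angles in rad, forces in N, time in s.
With the tool pointing down it reaches from about 350 to 775 mm from the base axis. Payload 3.1 kg.
Tool frame: the origin (TCP) lies on the centre line of the jaws, within the pads' length; the fingertips stand 8 mm ahead of it and the grasp point (between the pads) lies 11 mm behind it (env.tips_ahead is the distance from the TCP to the fingertips, in mm); z points along the fingers, y is the line along which they close (so a half turn about z gives the same grasp; the last joint's range is limited). The gripper opens to 85 mm and grips with 20 to 120 N. Pads are 22 mm wide; open, the fingers measure 114 mm over their backs; the gripper's body (76 mm by 85 mm) begins 54 mm behind the grasp point. The pads swing forward as they close: fully open they stand 13 mm farther back than shut.
Start: joints at [-1.248, 0.311, 0.014, 1.512, -0.004, 1.319, -0.027], TCP at [196.194, 513.834, 218.304] pointing down, gripper open.
Joint ranges: [-2.7, 2.7], [-0.3, 1.91], [-1.27, 1.3], [0.12, 2.57], [-1.44, 4.58], [0.2, 2.03], [-3.05, 3.05]. Speed limits (rad/s): [2.79, 2.79, 3.14, 3.14, 3.14, 3.14, 3.14].

## Interface

Orientations are given as a rotation vector (axis times angle).
In Python, from cell import env, optics, hand_in gives the robot as it stands.
- The arm moves only by the tool servo_tool, never from a script. Its argument "series" is one flat list of numbers, 4 for each row, row after row: the shift along the tool's x, y, z in units of 25 mm (1.0 is 25 mm), then the turn about the tool's z in degrees. A call has 1 to 10 rows; each row shifts and turns the commanded pose from where the row before left it, along the tool's axes as they then stand; what a row does not reach is not made up. A row lasts 1/10 s, in which the tool goes at most 50 mm and 8.59 degrees, less where a joint would pass 70% of its speed; a pose out of reach is approached as far as the arm can. A call is refused whole if a number of a shift passes 1 or a number of a turn 8.59, either way. A call with a gripper value outside its range is refused whole. "claw" is the opening, from -1 (shut) to 1 (fully open), set as the call begins (left out, the last holds). The fingers move at their own pace and stop on an object; "grip_force" is the grip in N (left out, the last holds). Time passes only in rows, so rows that do not move let the fingers close. It gives the time, the measured TCP pose, the force, the opening and the grip force at its end, in the units of the state.
- env.get_obs(): the state, without advancing time (a new reading comes with each control period).
- optics.grab_frame(name): name is "scene" or "side" or "wrist"; returns the picture (400x640x3 uint8, blue, green, red); there is no depth.
- optics.calibration(name): a dict with "vertical_fov" (degrees; the focal length in pixels is half the picture's height over the tangent of half this angle, whatever the lens; pixels are square), "cx", "cy" (the principal point, pixels), "k1" (the pictures are not rectified: a ray, as slopes to the right and down, at radius r is drawn at 1 + k1 r^2 times it, then the intrinsics apply), "view" (4x4, takes a point from world to camera coordinates). Camera axes: x right, y down, z forward; pixel columns grow to the right and rows downward; lengths in mm; the calibration is good to about 2 mm. A picture is of the moment at which its call begins: read the wrist's pose just before it. calibration takes no time and is no camera call; for the wrist camera it gives the pose at the moment of the call.
- hand_in(): hands the job in; it is judged then, once.
The state is a dict: "clock": time; "joint_pos": joint angles; "joint_velocities": joint speeds; "effort": joint torques, N m; "tcp_pos": TCP position; "orientation": TCP orientation; "wrist_force": force on the tool from outside, world axes, zero at the start; "ft_torque": the same for the moment, N m; "opening": finger opening in mm; "grip_force": force on a finger pad.
Only numpy, scipy, OpenCV 4.12 (cv2) and the standard library are available. Lean on these libraries where they do the work, as an engineer would, in place of code of your own. Each camera call takes 0.05 s, during which the arm holds its last target. There are 200 camera calls.

## Working session

There is one attempt and no reset: what is moved stays moved. The work goes in short steps, Python scripts to look and compute and a tool call to move; the robot and the scene stay as the last step left them, time stands still between calls to the robot, and variables do not carry over. Pictures are saved under pics/ and viewed, at most 10 in all, crops included, and the job is handed in when it is done.

Besides the shell and the picture viewer there is one more tool, called after "Emit:" by a JSON object that holds its "op" and its "data". servo_tool: Moves the arm, as the interface text tells. Its arguments: {"type":"object","properties":{"series":{"type":"array"},"claw":{"type":"number"},"grip_force":{"type":"number"}},"required":["series"]}

```bash
ls; mkdir -p pics
python3 - <<'E'
from cell import env, optics
import cv2, numpy as np
o=env.get_obs(); print({k:np.round(v,3).tolist() for k,v in o.items()})
a=[]
for n in("scene","side","wrist"):
    c=optics.calibration(n); f=optics.grab_frame(n); cv2.imwrite(f"pics/{n}0.png",f)
    print(n,c["vertical_fov"],c["cx"],c["cy"],c["k1"]);print(np.round(c["view"],4).tolist())
E
```

```text
pics
{'clock': 0.0, 'joint_pos': [-1.248, 0.312, 0.014, 1.513, -0.004, 1.319, -0.027], 'joint_velocities': [0.002, 0.0, -0.0, 0.001, 0.001, -0.001, 0.0], 'effort': [0.0, -37.991, 0.146, -23.059, 0.012, 0.014, -0.0], 'tcp_pos': [195.909, 513.107, 217.2], 'orientation': [-0.57, -3.089, 0.004], 'wrist_force': [0.778, 0.761, -0.554], 'ft_torque': [-0.031, -0.007, -0.036], 'grip_force': 0.0, 'opening': 85.357}
scene 49.33253709886565 313.72487825299123 198.93862753704806 -0.0023142073836318385
[[-0.5663, 0.824, -0.0191, 350.2082], [0.5748, 0.3782, -0.7256, -250.2431], [-0.5907, -0.4219, -0.6878, 1378.9999], [0.0, 0.0, 0.0, 1.0]]
side 50.54771474563519 316.57201156913777 198.91274201279535 -0.04062714809693563
[[0.8102, -0.586, -0.0148, -491.2199], [-0.3823, -0.5091, -0.7711, 319.7924], [0.4444, 0.6304, -0.6365, 959.5955], [0.0, 0.0, 0.0, 1.0]]
wrist 67.51600511927882 321.866568730161 204.8837012927056 -0.054251978566437514
[[0.3562, 0.9344, -0.0015, -549.8453], [0.8984, -0.3421, 0.2753, -35.8598], [0.2568, -0.0994, -0.9613, 378.4526], [0.0, 0.0, 0.0, 1.0]]
```

View pics/scene0.png

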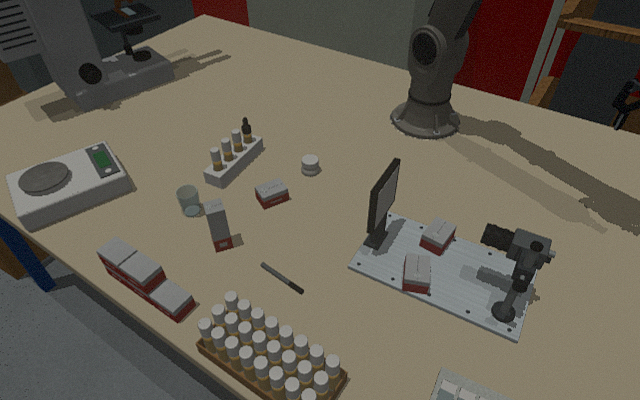

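View pics/side0.png

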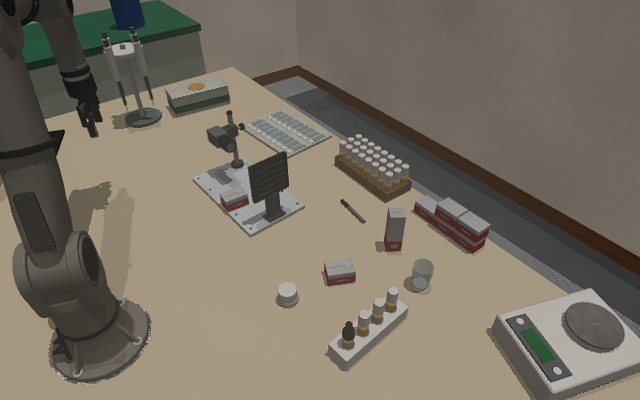

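The scene view shows the plate with corners near (348,267), (389,213), (551,263) and (517,338). The plate cartons are at about (438,237) and (417,273), the base carton at (272,194), and the dropper vial at the robot end of the rack (246,130). The side view shows the same layout: base carton (340,272), dropper (348,335).

```bash
cat > h.py <<'E'
from cell import env, optics
import cv2, numpy as np
from scipy.spatial.transform import Rotation as R
def K(c):
    f=200/np.tan(np.radians(c["vertical_fov"])/2)
    return np.array([[f,0,c["cx"]],[0,f,c["cy"]],[0,0,1.]])
def rays(c,px):
    px=np.array(px,float).reshape(-1,2)
    k=K(c); d=(px-k[:2,2])/k[0,0]; u=d.copy()
    for _ in range(20): u=d/(1+c["k1"]*(u**2).sum(1,keepdims=True))
    V=np.array(c["view"]); Rm=V[:3,:3]; o=-Rm.T@V[:3,3]
    return o,np.c_[u,np.ones(len(u))]@Rm
def cast(c,px,z):
    o,d=rays(c,px); return o+d*((z-o[2])/d[:,2])[:,None]
def proj(c,P):
    V=np.array(c["view"]); p=np.array(P,float).reshape(-1,3)@V[:3,:3].T+V[:3,3]
    u=p[:,:2]/p[:,2:]; u=u*(1+c["k1"]*(u**2).sum(1,keepdims=True)); k=K(c)
    return u*k[0,0]+k[:2,2]
def tri(c1,p1,c2,p2):
    o1,d1=rays(c1,p1);o2,d2=rays(c2,p2);out=[]
    for a,b in zip(d1,d2):
        a=a/np.linalg.norm(a);b=b/np.linalg.norm(b)
        t=np.linalg.lstsq(np.c_[a,-b],o2-o1,rcond=None)[0]
        out.append(np.r_[(o1+a*t[0]+o2+b*t[1])/2,np.linalg.norm(o1+a*t[0]-o2-b*t[1])])
    return np.array(out)
def grab(n,name=None):
    c=optics.calibration(n); f=optics.grab_frame(n)
    if name: cv2.imwrite(f"pics/{name}.png",f)
    return c,f
def tcp():
    o=env.get_obs(); return o,np.array(o["tcp_pos"]),R.from_rotvec(o["orientation"]).as_matrix()
def togo(target,yaw_axis=None):
    """shift in tool axes/25mm; tool y heading diff"""
    o,p,M=tcp(); return np.round(M.T@(np.array(target)-p)/25,2)
E
python3 - <<'E'
from h import *
s=optics.calibration("scene");d=optics.calibration("side")
np.set_printoptions(precision=1,suppress=True)
print("plate",cast(s,[(348,267),(389,213),(551,263),(517,338)],12))
print("plate side",cast(d,[(194,180),(254,232),(303,205),(240,160)],12))
print("near,far tops",cast(s,[(439,231),(417,265)],52))
print("base",cast(s,(271,187),40),cast(d,(340,265),40))
print("teat",tri(s,[(245,119)],d,[(349,324)]))
print("vial tops",tri(s,[(237,132),(226,140),(215,150)],d,[(364,315),(379,302),(392,292)]))
print("rack",cast(s,[(204,174),(222,184),(264,147)],40))
print("jar",cast(s,(310,156),42),"beaker",cast(s,(188,200),35),"tall",cast(s,(212,203),125),"marker",cast(s,[(262,263),(302,291)],6))
w=optics.calibration("wrist");o,p,M=tcp();V=np.array(w["view"])
print("cam in tool",M.T@(-V[:3,:3].T@V[:3,3]-p)); print(V[:3,:3]@M); print(M)
def reds(n):
    f=cv2.imread(f"pics/{n}0.png").astype(int);m=((f[...,2]>1.6*f[...,1])&(f[...,2]>50)).astype(np.uint8)
    _,_,st,ce=cv2.connectedComponentsWithStats(m);print([ (st[i].tolist(),ce[i].round().tolist()) for i in range(1,len(st)) if st[i][4]>40])
reds("scene");reds("side");reds("wrist")
E
```

```text
plate [[639.2 105.2  12. ]
 [442.6 103.   12. ]
 [385.9 466.4  12. ]
 [606.  456.6  12. ]]
plate side [[411.1 424.7  12. ]
 [449.4  87.2  12. ]
 [628.6 101.4  12. ]
 [589.5 436.5  12. ]]
near,far tops [[469.4 236.2  52. ]
 [583.2 235.8  52. ]]
base [[ 549.9 -177.3   40. ]] [[ 553.  -175.7   40. ]]
teat [[ 428.7 -358.8  111.3    1.7]]
vial tops [[ 473.6 -352.4   96.6    4. ]
 [ 519.9 -348.4   99.8    2.9]
 [ 564.  -344.8   96.4    0.1]]
rack [[ 606.7 -356.9   40. ]
 [ 609.9 -289.6   40. ]
 [ 428.6 -299.2   40. ]]
jar [[ 393.7 -165.8   42. ]] beaker [[ 697.  -323.6   35. ]] tall [[ 730.9 -186.3  125. ]] marker [[731.5 -61.8   6. ]
 [742.3  55.4   6. ]]
cam in tool [  70.     0.7 -155.5]
[[ 0.   1.  -0. ]
 [-1.   0.  -0.3]
 [-0.3  0.   1. ]]
[[-0.9  0.4 -0. ]
 [ 0.4  0.9 -0. ]
 [-0.  -0.  -1. ]]
[([192, 0, 57, 26, 1049], [223.0, 10.0]), ([453, 0, 101, 101, 6478], [504.0, 45.0]), ([548, 29, 34, 49, 580], [563.0, 52.0]), ([531, 37, 23, 58, 106], [543.0, 64.0]), ([256, 193, 33, 16, 187], [272.0, 201.0]), ([214, 237, 19, 15, 142], [223.0, 244.0]), ([420, 239, 30, 17, 182], [433.0, 247.0]), ([99, 256, 67, 38, 370], [139.0, 278.0]), ([106, 268, 90, 54, 420], [160.0, 302.0]), ([402, 280, 27, 14, 177], [415.0, 288.0])]
[([227, 198, 22, 13, 92], [237.0, 205.0]), ([414, 206, 71, 47, 407], [449.0, 232.0]), ([435, 208, 54, 35, 324], [461.0, 227.0]), ([385, 242, 17, 9, 88], [393.0, 246.0]), ([605, 243, 35, 25, 122], [622.0, 256.0]), ([328, 276, 28, 10, 110], [341.0, 281.0])]
[]
```

View pics/wrist0.png

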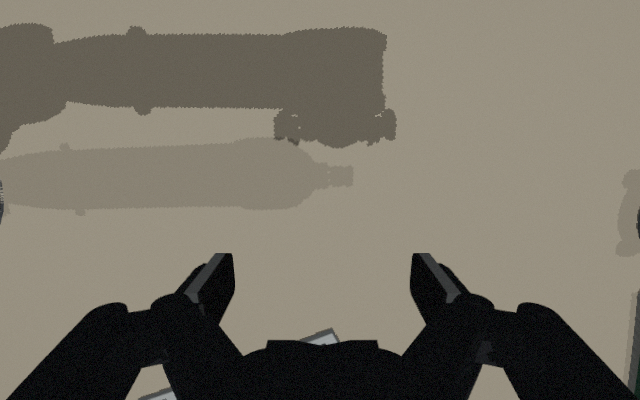

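The wrist view shows only bare bench and the gripper, with no cartons. I'll move above the stand to look from there.

Emit:
{"op": "servo_tool", "data": {"series": [0, 0, -1, -8.5, 0, 0, -1, -8.5, 0, 0, -1, -8.5, 0, 0, -0.5, 0, -1, -0.8, 0, 0, -1, -0.8, 0, 0, -1, -0.8, 0, 0, -1, -0.8, 0, 0, -1, -0.8, 0, 0, -1, -0.8, 0, 0]}}

```text
clock: 1.15
tcp_pos: [356.1, 405.1, 305.0]
orientation: [0.12, -3.138, 0.002]
wrist_force: [1.0, 0.4, 0.9]
opening: 85.3
grip_force: 0.0
```

Emit:
{"op": "servo_tool", "data": {"series": [-1, -0.8, 0, 0, -1, -0.8, 0, 0, -1, -0.8, 0, 0, -1, -0.8, 0, 0, -1, -0.8, 0, 0, -1, -0.8, 0, 0, -1, -0.8, 0, 0, -1, -0.8, 0, 0, -1, -0.8, 0, 0, 0, 0, 0, 0]}}

```text
clock: 2.15
tcp_pos: [597.5, 238.8, 303.5]
orientation: [0.107, -3.139, 0.01]
wrist_force: [0.7, -0.7, 1.0]
opening: 85.5
grip_force: 0.0
```

Run:
```python
from h import *
grab("wrist","w1"); o,p,M=tcp();print(p,M,o["clock"],o["joint_pos"])
```

```text
[595.43813413 241.823871   303.90035544] [[-0.99740065 -0.07203166 -0.00183679]
 [-0.0720259   0.99739816 -0.00302891]
 [ 0.00205019 -0.00288874 -0.99999373]] 2.2 [-0.52213457  0.49873903  0.19457899  1.04056553 -0.09048346  1.61285357
  1.28856103]
```

View pics/w1.png

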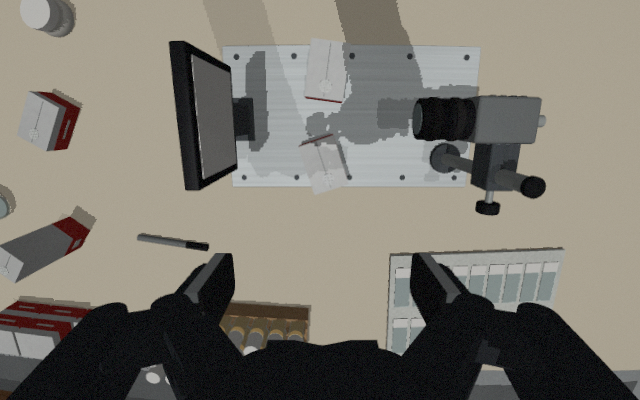

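The wrist view shows the whole plate, with corners (222,47), (479,46), (480,187) and (233,187). The near carton is at (326,70), the far one at (324,165) and the base at (45,120). All three have their long side roughly along image rows. I'll zoom in for the corners.

Run:
```python
import cv2,numpy as np
f=cv2.imread("pics/w1.png")
a=f[25:205,270:380]; b=f[80:160,0:110]
z=3.3
A=cv2.resize(a,None,fx=z,fy=z,interpolation=cv2.INTER_CUBIC);B=cv2.resize(b,None,fx=z,fy=z,interpolation=cv2.INTER_CUBIC)
C=np.zeros((594,730,3),np.uint8);C[:A.shape[0],:363]=A;C[:B.shape[0],366:366+363]=B
cv2.imwrite("pics/c1.png",C)
```

```text
(no output)
```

View pics/c1.png

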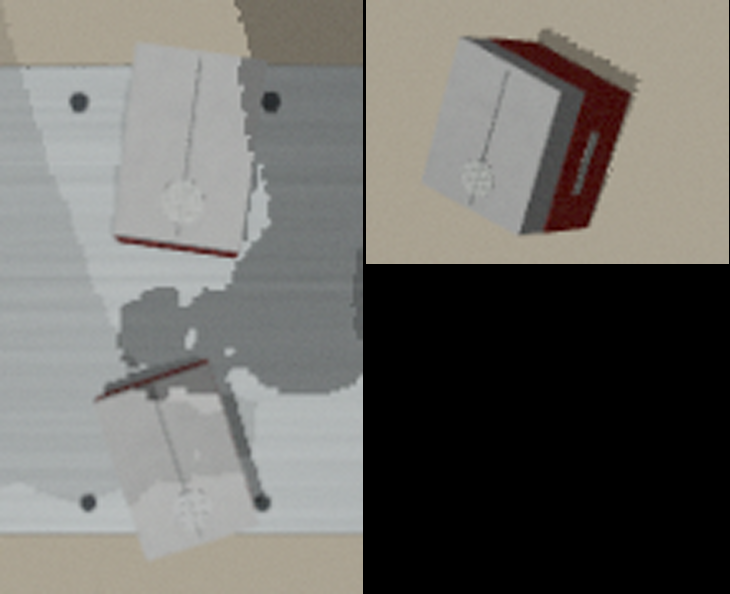

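The crop gives these top-face corners in crop pixels: near (136,43), (258,61), (238,254), (115,235); far (97,402), (210,364), (255,524), (150,558). For the base they are (462,37), (561,92), (519,234), (422,184).

```bash
cat > m.py <<'E'
from h import *
np.set_printoptions(precision=1,suppress=True)
def rect(P):
    P=np.array(P)[:,:2]; c=P.mean(0); e=[P[1]-P[0],P[2]-P[1],P[3]-P[2],P[0]-P[3]]
    L=[np.linalg.norm(v) for v in e]
    i=1 if L[1]+L[3]>L[0]+L[2] else 0
    v=e[i]-e[i+2]; a=np.degrees(np.arctan2(v[1],v[0]))%180
    w=e[1-i]-e[(3-i)%4]; b=(np.degrees(np.arctan2(w[1],w[0]))+90)%180
    return c,np.array(L),a,b   # centre, sides, heading of long side, heading from short side
E
python3 - <<'E'
from m import *
c=optics.calibration("wrist")
cr=lambda L,ox,oy,x0=0:[((x-x0)/3.3+ox-.35,y/3.3+oy-.35) for x,y in L]
N=cr([(136,43),(258,61),(238,254),(115,235)],270,25)
F=cr([(97,402),(210,364),(255,524),(150,558)],270,25)
B=cr([(462,37),(561,92),(519,234),(422,184)],0,80,366)
for n,q,z in(("near",N,52),("far",F,52),("base",B,40)): print(n,*rect(cast(c,q,z)))
pl=cast(c,[(222,47),(479,46),(480,187),(233,187)],12); print("plate",pl, *rect(pl))
E
```

```text
near [464.2 238. ] [46.4 70.4 48.8 69.8] 177.89598295444742 176.06807521785367
far [585.4 243.7] [48.3 68.7 46.7 68.8] 21.424966804772403 22.513707062447565
base [ 551.1 -170.7] [48.9 68.6 49.2 70.3] 154.36694150182234 155.17063991523912
plate [[437.4  92.2  12. ]
 [408.5 447.   12. ]
 [606.5 488.6  12. ]
 [634.7 107.7  12. ]] [521.8 283.9] [356.  202.3 381.9 197.9] 94.44059945757579 98.21419263107883
```

Emit:
{"op": "servo_tool", "data": {"series": [0.88, 0.04, 1, 0, 0.88, 0.04, 1, 0, 0.88, 0.04, 1, 0, 0.87, 0.04, 1, 0, 0.87, 0.04, 1, 0, 0.87, 0.03, 1, 0, 0, 0, 0.8, 3.6, 0, 0, 0.4, 3.5, 0, 0, 0, 0, 0, 0, 0, 0]}}

```text
clock: 3.2
tcp_pos: [462.1, 241.0, 126.0]
orientation: [-0.066, -3.141, -0.001]
wrist_force: [1.4, 0.0, -0.1]
opening: 85.2
grip_force: 0.0
```

Run:
```python
from m import *
c,f=grab("wrist","w2");o,p,M=tcp();print(o["clock"],p,M[:,0],togo((464.2,238,28)))
cv2.imwrite("pics/w2.png",f)
print(proj(c,[(464.2,238,52),p]))
```

```text
3.25 [462.8 241.  126.5] [-1.  0. -0.] [-0.1 -0.1  3.9]
[[317.1 212.3]
 [320.4 249.3]]
```

View pics/w2.png

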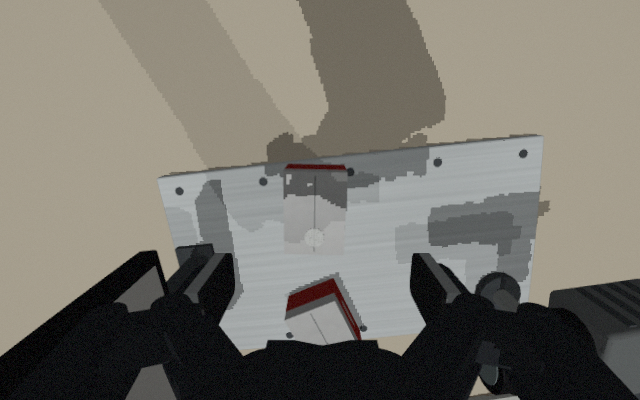

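The near carton's top spans (286,169) to (346,255), upright between the fingers. Two plate corners show at (159,178) and (543,136).

Run:
```python
from m import *
c=optics.calibration("wrist")
q=[(286,170),(346,170),(347,255),(284,253)]
P=cast(c,q,52);print(P,*rect(P)); ctr=rect(P)[0]
pl=cast(c,[(159,178),(543,136)],12);print(pl,np.linalg.norm(pl[1]-pl[0]))
print(togo((*ctr,28)),tcp()[1])
s=optics.calibration("scene")
# height by two views: same top centre seen from scene (439,231)
print(tri(c,[np.mean(q,0)],s,[(439,230)]))
```

```text
[[429.8 215.5  52. ]
 [431.7 262.   52. ]
 [503.8 261.4  52. ]
 [499.7 208.6  52. ]] [466.3 236.9] [46.5 72.1 53.  70.3] 176.9721732397803 176.52222809455972
[[438.1  91.5  12. ]
 [413.8 445.8  12. ]] 355.1750622213329
[-0.1 -0.2  3.9] [462.8 241.  126.5]
[[465.3 235.8  50.8   2.2]]
```

Emit:
{"op": "servo_tool", "data": {"series": [-0.1, -0.15, 0.8, 0.5, 0, 0, 0.8, 0, 0, 0, 0.8, 0, 0, 0, 0.7, 0, 0, 0, 0.5, 0, 0, 0, 0.34, 0, 0, 0, 0, 0]}}

```text
clock: 3.95
tcp_pos: [464.7, 236.1, 26.7]
orientation: [-0.082, -3.139, 0.001]
wrist_force: [-0.0, 0.5, -0.1]
opening: 85.3
grip_force: 0.0
```

Emit:
{"op": "servo_tool", "data": {"series": [0, 0, 0, 0, 0, 0, 0, 0, 0, 0, 0, 0, 0, 0, 0, 0, 0, 0, 0, 0, 0, 0, 0, 0], "claw": -1, "grip_force": 35}}

```text
clock: 4.55
tcp_pos: [466.2, 236.6, 28.5]
orientation: [0.082, 3.138, 0.002]
wrist_force: [-0.7, -0.7, 5.3]
opening: 48.8
grip_force: 37.7
```

Emit:
{"op": "servo_tool", "data": {"series": [0, 0, -0.6, 0, 0, 0, -1, 0, 0, 0, -1, 0, 0, 0, -1, 0, 0, 0, -1, 0, 0, 0, -1, 0, 0, 0, -1, 0, 0, 0, -1, 7.4, 0, 0, -1, 7.4, 0, 0, -0.8, 7.4]}}

```text
clock: 5.55
tcp_pos: [464.9, 236.2, 263.2]
orientation: [-0.693, -3.064, -0.0]
wrist_force: [0.2, 0.2, -1.3]
opening: 48.6
grip_force: 37.0
```

Emit:
{"op": "servo_tool", "data": {"series": [-0.94, -0.89, 0, 0, -0.94, -0.89, 0, 0, -0.94, -0.89, 0, 0, -0.94, -0.89, 0, 0, -0.94, -0.89, 0, 0, -0.94, -0.89, 0, 0, -0.94, -0.89, 0, 0, -0.94, -0.89, 0, 0, -0.94, -0.89, 0, 0, -0.94, -0.89, 0, 0]}}

```text
clock: 6.55
tcp_pos: [582.9, -66.0, 261.4]
orientation: [-0.684, -3.064, -0.0]
wrist_force: [0.4, -0.5, -0.9]
opening: 49.1
grip_force: 37.0
```

Emit:
{"op": "servo_tool", "data": {"series": [-0.94, -0.89, 0, 0, -0.94, -0.89, 0, 0, -0.94, -0.89, 0, 0, -0.94, -0.89, 0, 0, -0.94, -0.89, 0, 0, 0, 0, 0, 0, 0, 0, 0, 0]}}

```text
clock: 7.25
tcp_pos: [641.3, -216.6, 260.7]
orientation: [-0.688, -3.063, -0.001]
wrist_force: [0.2, 0.4, -1.7]
opening: 48.6
grip_force: 37.0
```

Run:
```python
from m import *
c,f=grab("wrist","w3");o,p,M=tcp();print(o["clock"],p,M[:,0],o["opening"])
q=proj(c,[(551,-172,40),(551,-172,20)]);print(q)
x,y=q[0].astype(int);a=f[max(0,y-70):y+80,max(0,x-90):x+90];print(max(0,x-90),max(0,y-70))
cv2.imwrite("pics/c3.png",cv2.resize(a,None,fx=4,fy=4,interpolation=cv2.INTER_CUBIC))
```

```text
7.3 [ 641.8 -215.   261.3] [-0.9  0.4  0. ] 49.013392935868595
[[322.6  93.6]
 [322.5  95. ]]
232 23
```

View pics/c3.png

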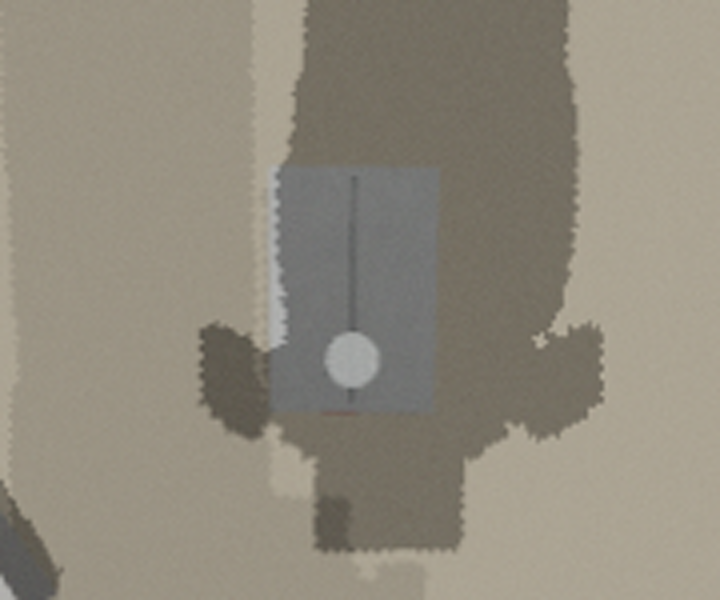

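The base's top face shows at crop corners (272,168), (439,166), (436,411) and (269,412), almost aligned with the image.

Run:
```python
from m import *
c=optics.calibration("wrist");o,p,M=tcp()
q=[(x/4+232-.4,y/4+23-.4) for x,y in[(272,168),(439,166),(436,411),(269,412)]]
P=cast(c,q,40);r=rect(P);print(*r)
s=optics.calibration("side");print(tri(c,[np.mean(q,0)],s,[(340,265)]))
print("az",np.degrees(np.arctan2(M[1,0],M[0,0])),M.T@np.r_[r[0]-p[:2],0]/25,p)
```

```text
[ 552.2 -173.9] [48.8 69.9 51.  69.7] 154.03178877039443 155.32586186118644
[[ 552.5 -174.5   39.5    2.5]]
az 154.81752923169742 [ 3.9 -0.   0. ] [ 641.8 -215.   261.3]
```

Emit:
{"op": "servo_tool", "data": {"series": [0.8, 0, 0.3, 0, 0.8, 0, 0.7, 0, 0.8, 0, 1, 0, 0.8, 0, 1, 0, 0.7, 0, 1, 0, 0, 0, 1, 0, 0, 0, 0.8, 0, 0, 0, 0.6, 0, 0, 0, 0, 0, 0, 0, 0, 0]}}

```text
clock: 8.3
tcp_pos: [554.0, -172.9, 102.8]
orientation: [0.682, 3.066, 0.001]
wrist_force: [1.0, -0.5, -2.1]
opening: 48.5
grip_force: 37.0
```

Run:
```python
from m import *
ps=[]
for i in range(4):
    c,f=grab("side"); o,p,M=tcp(); ps.append(p)
p=np.mean(ps,0);print(p,np.degrees(np.arctan2(M[1,0],M[0,0])),M.T@(np.array([552.2,-173.9,57])-p)/25)
cv2.imwrite("pics/s3.png",f)
```

```text
[ 554.7 -174.   103.6] 154.8275643333404 [ 0.1 -0.   1.9]
```

Emit:
{"op": "servo_tool", "data": {"series": [0.1, -0.02, 0.7, 0, 0, 0, 0.6, 0, 0, 0, 0.4, 0, 0, 0, 0, 0, 0, 0, 0.06, 0, 0, 0, 0, 0]}}

```text
clock: 9.1
tcp_pos: [552.0, -174.0, 59.0]
orientation: [0.685, 3.064, -0.0]
wrist_force: [-1.0, 0.0, -1.0]
opening: 48.8
grip_force: 37.0
```

Run:
```python
from m import *
ps=[]
for i in range(4):
    c,f=grab("side"); o,p,M=tcp(); ps.append(p);print(o["wrist_force"])
p=np.mean(ps,0);print(p,M.T@(np.array([552.2,-173.9,57])-p)/25)
```

```text
[-0.5  0.8 -1.5]
[-0.4  0.9 -0.4]
[ 0.1 -0.7 -1.2]
[-0.4  0.3 -0.5]
[ 551.9 -173.9   59. ] [-0.   0.   0.1]
```

Still not touching; I'll lower in small steps.

Emit:
{"op": "servo_tool", "data": {"series": [0, 0, 0.04, 0, 0, 0, 0, 0, 0, 0, 0.04, 0, 0, 0, 0, 0]}}

```text
clock: 9.7
tcp_pos: [551.4, -173.7, 56.6]
orientation: [0.685, 3.066, 0.0]
wrist_force: [-1.0, 0.9, 1.5]
opening: 48.6
grip_force: 37.2
```

Emit:
{"op": "servo_tool", "data": {"series": [0, 0, 0.04, 0, 0, 0, 0, 0]}}

```text
clock: 9.9
tcp_pos: [551.4, -173.7, 56.5]
orientation: [0.685, 3.066, 0.001]
wrist_force: [-2.2, 1.5, 7.6]
opening: 48.6
grip_force: 37.8
```

Contact made; I'll release, then rise.

Emit:
{"op": "servo_tool", "data": {"series": [0, 0, -0.04, 0, 0, 0, 0, 0, 0, 0, 0, 0, 0, 0, 0, 0, 0, 0, 0, 0], "claw": 1}}

```text
clock: 10.4
tcp_pos: [551.2, -173.7, 56.1]
orientation: [-0.685, -3.066, 0.0]
wrist_force: [-0.4, -0.6, -0.1]
opening: 85.2
grip_force: 0.0
```

Emit:
{"op": "servo_tool", "data": {"series": [0, 0, -0.5, 0, 0, 0, -1, 0, 0, 0, -1, 0, 0, 0, -1, 0, -0.5, 0, -1, 0, -0.9, 0, -1, 0, -0.9, 0, -1, 0, -0.9, 0, -1, 0, -0.8, 0, -0.7, 0, 0, 0, 0, 0]}}

```text
clock: 11.4
tcp_pos: [644.4, -218.2, 264.5]
orientation: [0.684, 3.059, -0.004]
wrist_force: [-0.6, -0.8, 1.2]
opening: 85.6
grip_force: 0.0
```

Run:
```python
from m import *
c,f=grab("wrist","w4");o,p,M=tcp();print(o["clock"],p,np.degrees(np.arctan2(M[1,0],M[0,0])))
q=proj(c,[(552.2,-173.9,80)]);print(q)
x,y=q[0].astype(int);a=f[max(0,y-75):y+75,max(0,x-100):x+100];print(max(0,x-100),max(0,y-75))
cv2.imwrite("pics/c4.png",cv2.resize(a,None,fx=4,fy=4,interpolation=cv2.INTER_CUBIC))
```

```text
11.45 [ 642.6 -217.3  262.6] 154.7752579952212
[[321.9  87.3]]
221 12
```

View pics/c4.png

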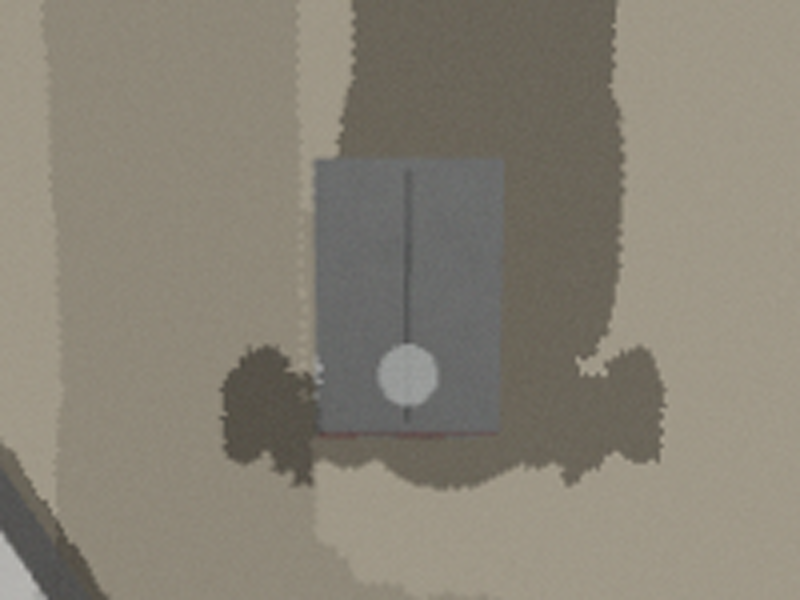

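The second carton sits on the base, with top corners at crop (315,158), (503,158), (499,431) and (319,432), and looks square.

Run:
```python
from m import *
c=optics.calibration("wrist");o,p,M=tcp()
q=[(x/4+221-.4,y/4+12-.4) for x,y in[(315,158),(503,158),(499,431),(319,432)]]
P=cast(c,q,80);r=rect(P);print(*r)
print(p, M.T@(np.array([587,243,262])-p)/25)
```

```text
[ 549.  -171.2] [48.8 68.9 49.1 69.2] 154.847382528851 154.9684327444373
[ 642.6 -217.3  262.6] [ 9.9 15.7 -0. ]
```

Emit:
{"op": "servo_tool", "data": {"series": [0.3, 1, 0.5, 0, 0.3, 1, 0.5, 0, 0.3, 1, 0.5, 0, 0.3, 1, 0.5, 0, 0.3, 1, 0.5, 0, 0.3, 1, 0.5, 0, 0.3, 1, 0.5, 0, 0.3, 1, 0.5, 0, 0, 0, 0, 0, 0, 0, 0, 0]}}

```text
clock: 12.45
tcp_pos: [670.8, -8.5, 160.2]
orientation: [-0.681, -3.064, 0.001]
wrist_force: [-0.2, -0.6, 0.9]
opening: 85.1
grip_force: 0.0
```

Run:
```python
from m import *
for i in range(3):
    c,f=grab("wrist","w5");o,p,M=tcp();print(o["clock"],p,np.linalg.inv(c["view"])[:3,3])
q=proj(c,[(552.2,-173.9,40)]);print(q)
x,y=q[0].astype(int);x0=max(0,x-80);y0=max(0,y-70);a=f[y0:y+70,x0:x+100];print(x0,y0)
cv2.imwrite("pics/c5.png",cv2.resize(a,None,fx=4,fy=4,interpolation=cv2.INTER_CUBIC))
```

```text
12.5 [671.4 -10.6 161.1] [608.2  21.8 316. ]
12.55 [671.9 -11.7 161.7] [608.5  20.1 316.7]
12.6 [672.2 -12.  162. ] [608.8  19.2 317.2]
[[112.4 155.9]]
32 85
```

View pics/c5.png

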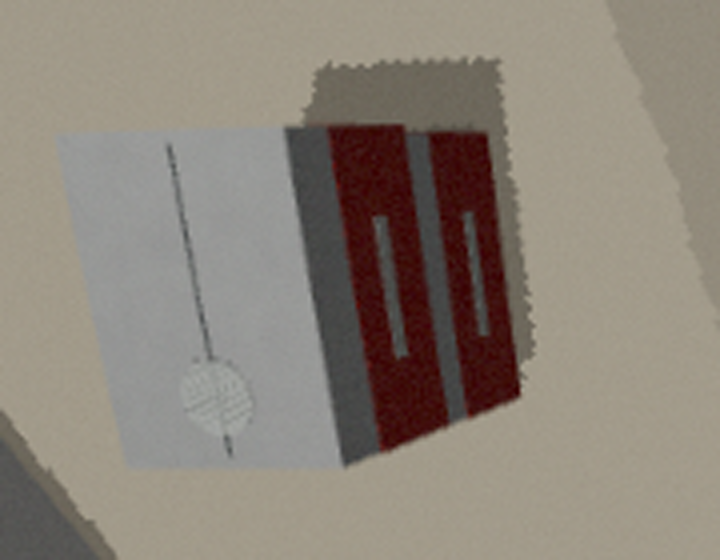

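The side-on crop shows the upper carton's end edge within about 6 crop px (1.5 mm) of the base's, so the stacking is good. The readings also show that the arm needs about 0.3 s to settle. Next is the far carton.

Emit:
{"op": "servo_tool", "data": {"series": [0, 0, -1, 0, 0, 0, -1, 0, 0, 0, -1, 0, 0.92, 0.97, -1, 0, 0.92, 0.97, 0, 0, 0.92, 0.97, 0, 0, 0.92, 0.97, 0, 0, 0.92, 0.97, 0, 0, 0.92, 0.97, 0, 0, 0.92, 0.97, 0, 0]}}

```text
clock: 13.6
tcp_pos: [599.2, 211.6, 262.2]
orientation: [0.69, 3.064, 0.0]
wrist_force: [0.9, -0.4, -0.6]
opening: 85.3
grip_force: 0.0
```

Emit:
{"op": "servo_tool", "data": {"series": [0.92, 0.97, 0, 0, 0, 0, 0.6, -7.8, 0, 0, 1, -7.8, 0, 0, 1, -7.8, 0, 0, 1, -7.8, 0, 0, 1, -7.8, 0, 0, 0.7, -7.8, 0, 0, 0, 0, 0, 0, 0, 0, 0, 0, 0, 0]}}

```text
clock: 14.6
tcp_pos: [590.2, 243.7, 130.8]
orientation: [-0.583, 3.083, 0.0]
wrist_force: [0.3, -0.3, 0.4]
opening: 85.3
grip_force: 0.0
```

```bash
cat >> m.py <<'E'
def topface(c,f,P,z,half=60,show=None):
    x,y=proj(c,[(*P,z)])[0].astype(int); g=cv2.medianBlur(f,3).astype(int)
    m=((abs(g[...,2]-g[...,0])<9)&(g[...,2]>=g[...,0]-1)&(g[...,1]>55)).astype(np.uint8)
    w=np.zeros_like(m);w[max(0,y-half):y+half,max(0,x-half):x+half]=1;m*=w
    m=cv2.morphologyEx(m,cv2.MORPH_OPEN,np.ones((5,5)));m=cv2.morphologyEx(m,cv2.MORPH_CLOSE,np.ones((9,9)))
    n,l,st,ce=cv2.connectedComponentsWithStats(m);i=l[y,x] or 1+np.argmax(st[1:,4])
    h=max(cv2.findContours((l==i).astype(np.uint8),0,2)[0],key=cv2.contourArea)
    b=cv2.boxPoints(cv2.minAreaRect(h)); W=cast(c,h.reshape(-1,2),z)[:,:2].astype(np.float32)
    return b,cv2.minAreaRect(W),st[i]
E
python3 - <<'E'
from m import *
for i in range(3):
    c,f=grab("wrist","w6");o,p,M=tcp()
    print(o["clock"],p,np.degrees(np.arctan2(M[1,0],M[0,0])))
print(topface(c,f,(586,243),52,70))
f2=cv2.imread("pics/w2.png");f1=cv2.imread("pics/w1.png")
# hue check
x,y=proj(c,[(586,243,52)])[0].astype(int);print(x,y,f[y-60:y+80:20,x].tolist(),f[y,x-60:x+61:15].tolist())
E
```

```text
14.65 [590.1 244.  130.8] -158.52152040735984
14.7 [589.9 244.2 130.6] -158.4841129169569
14.75 [589.6 244.3 130.3] -158.45694411453016
(array([[284., 159.],
       [347., 159.],
       [347., 242.],
       [284., 242.]], dtype=float32), ((587.2853393554688, 238.9794158935547), (70.3099594116211, 49.42722702026367), 22.049060821533203), array([ 284,  159,   64,   84, 5063], dtype=int32))
321 202 [[161, 161, 157], [91, 93, 92], [86, 86, 87], [86, 89, 89], [177, 180, 176], [162, 163, 162], [147, 163, 169]] [[181, 182, 177], [163, 164, 158], [86, 88, 89], [126, 127, 127], [86, 89, 89], [89, 87, 89], [165, 165, 160], [161, 161, 156], [178, 179, 174]]
```

Emit:
{"op": "servo_tool", "data": {"series": [0.16, -0.16, 0.8, -0.5, 0, 0, 0.8, 0, 0, 0, 0.8, 0, 0, 0, 0.7, 0, 0, 0, 0.6, 0, 0, 0, 0.39, 0, 0, 0, 0, 0, 0, 0, 0, 0]}}

```text
clock: 15.55
tcp_pos: [587.0, 239.1, 27.1]
orientation: [-0.602, 3.082, 0.0]
wrist_force: [0.1, -0.0, 0.5]
opening: 85.7
grip_force: 0.0
```

Emit:
{"op": "servo_tool", "data": {"series": [0, 0, 0, 0, 0, 0, 0, 0, 0, 0, 0, 0, 0, 0, 0, 0, 0, 0, 0, 0, 0, 0, 0, 0, 0, 0, 0, 0], "claw": -1}}

```text
clock: 16.25
tcp_pos: [587.4, 239.2, 27.7]
orientation: [-0.602, 3.081, 0.001]
wrist_force: [-0.4, -0.0, 4.9]
opening: 48.9
grip_force: 38.1
```

Emit:
{"op": "servo_tool", "data": {"series": [0, 0, -0.6, 0, 0, 0, -1, 0, 0, 0, -1, 0, 0, 0, -1, 0, 0, 0, -1, 7.8, 0, 0, -1, 7.8, 0, 0, -1, 7.8, 0, 0, -1, 7.8, 0, 0, -1, 7.8, 0, 0, -0.9, 7.8]}}

```text
clock: 17.25
tcp_pos: [585.9, 238.9, 265.4]
orientation: [-0.68, -3.066, 0.0]
wrist_force: [0.5, 0.6, -1.3]
opening: 49.1
grip_force: 37.5
```

Emit:
{"op": "servo_tool", "data": {"series": [-0.61, -0.98, 0, 0, -0.61, -0.98, 0, 0, -0.61, -0.98, 0, 0, -0.61, -0.98, 0, 0, -0.61, -0.98, 0, 0, -0.61, -0.98, 0, 0, -0.61, -0.98, 0, 0, -0.61, -0.98, 0, 0, -0.61, -0.98, 0, 0, -0.61, -0.98, 0, 0]}}

```text
clock: 18.25
tcp_pos: [622.0, -48.2, 264.0]
orientation: [-0.671, -3.068, -0.0]
wrist_force: [0.6, -0.0, -1.0]
opening: 48.9
grip_force: 37.5
```

Emit:
{"op": "servo_tool", "data": {"series": [-0.6, -0.97, 0, 0, -0.6, -0.97, 0, 0, -0.6, -0.97, 0, 0, -0.6, -0.97, 0, 0, -0.6, -0.97, 0, 0, -0.6, -0.97, 0, 0, 0, 0, 0, 0, 0, 0, 0, 0, 0, 0, 0, 0, 0, 0, 0, 0]}}

```text
clock: 19.25
tcp_pos: [644.0, -215.0, 264.2]
orientation: [-0.668, -3.07, -0.002]
wrist_force: [-0.3, 0.2, -0.4]
opening: 48.9
grip_force: 37.5
```

Run:
```python
from m import *
for i in range(3):
    c,f=grab("wrist","w7");o,p,M=tcp()
    print(o["clock"],p,np.degrees(np.arctan2(M[1,0],M[0,0])),o["opening"])
    b=topface(c,f,(550,-173),80,70);print(b)
t=b[1][0];print(M.T@np.r_[np.array(t)-p[:2],0]/25, M.T@np.r_[np.array((552.3,-174.1))-p[:2],0]/25)
```

```text
19.3 [ 644.  -215.3  264.2] 155.44882057539354 49.092851620977605
(array([[298.,  55.],
       [344.,  55.],
       [344., 123.],
       [298., 123.]], dtype=float32), ((551.8453979492188, -172.87635803222656), (49.41259002685547, 69.76344299316406), 64.76310729980469), array([ 298,   55,   47,   69, 3128], dtype=int32))
19.35 [ 643.9 -215.6  264.3] 155.42832980496382 49.02365927921078
(array([[297.7, 122.5],
       [299.1,  54.1],
       [344.8,  55. ],
       [343.5, 123.4]], dtype=float32), ((551.794677734375, -172.68704223632812), (49.483856201171875, 69.94727325439453), 63.98907470703125), array([ 298,   55,   47,   69, 3091], dtype=int32))
19.4 [ 643.9 -215.9  264.3] 155.40202318701984 48.80193785847846
(array([[297.9, 122.4],
       [299. ,  54.3],
       [345.2,  55. ],
       [344.1, 123.2]], dtype=float32), ((551.712646484375, -172.56170654296875), (49.81177520751953, 69.72795104980469), 63.640655517578125), array([ 298,   55,   48,   69, 3092], dtype=int32))
[ 4.1  0.  -0. ] [ 4. -0. -0.]
```

Emit:
{"op": "servo_tool", "data": {"series": [0.8, 0, 0, 0.8, 0.8, 0, 0.3, 0, 0.8, 0, 0.6, 0, 0.8, 0, 0.8, 0, 0.84, 0, 0.8, 0, 0, 0, 0.9, 0, 0, 0, 0.7, 0, 0, 0, 0.6, 0, 0, 0, 0, 0, 0, 0, 0, 0]}}

```text
clock: 20.4
tcp_pos: [552.5, -173.7, 147.0]
orientation: [0.693, 3.064, 0.0]
wrist_force: [-0.9, 0.7, -0.7]
opening: 48.9
grip_force: 37.4
```

Emit:
{"op": "servo_tool", "data": {"series": [0, 0, 0, 0, 0, 0, 0, 0, 0, 0, 0, 0]}}

```text
clock: 20.7
tcp_pos: [552.9, -174.2, 147.4]
orientation: [0.693, 3.063, -0.0]
wrist_force: [-0.1, 0.0, -1.1]
opening: 48.9
grip_force: 37.4
```

Run:
```python
from m import *
o,p,M=tcp();print(o["clock"],p,np.degrees(np.arctan2(M[1,0],M[0,0])), M.T@np.r_[np.array((552.2,-173.4))-p[:2],0]/25)
```

```text
20.7 [ 552.9 -174.2  147.4] 154.5030619808633 [ 0.  0. -0.]
```

Emit:
{"op": "servo_tool", "data": {"series": [0.04, 0.02, 0.6, 0, 0, 0, 0.6, 0, 0, 0, 0.5, 0, 0, 0, 0.27, 0, 0, 0, 0, 0, 0, 0, 0, 0]}}

```text
clock: 21.3
tcp_pos: [552.0, -173.3, 97.7]
orientation: [0.693, 3.063, -0.0]
wrist_force: [-0.3, -0.3, -0.8]
opening: 48.9
grip_force: 37.5
```

Emit:
{"op": "servo_tool", "data": {"series": [0, 0, 0.04, 0, 0, 0, 0, 0, 0, 0, 0.03, 0, 0, 0, 0, 0]}}

```text
clock: 21.7
tcp_pos: [551.9, -173.1, 95.8]
orientation: [0.693, 3.064, 0.0]
wrist_force: [0.4, -0.0, -0.8]
opening: 48.7
grip_force: 37.5
```

Emit:
{"op": "servo_tool", "data": {"series": [0, 0, 0.03, 0, 0, 0, 0, 0, 0, 0, 0.02, 0, 0, 0, 0, 0]}}

```text
clock: 22.1
tcp_pos: [552.0, -173.2, 95.7]
orientation: [0.693, 3.063, 0.001]
wrist_force: [-3.1, 0.1, 6.9]
opening: 48.8
grip_force: 38.3
```

Emit:
{"op": "servo_tool", "data": {"series": [0, 0, -0.05, 0, 0, 0, 0, 0, 0, 0, 0, 0, 0, 0, 0, 0, 0, 0, 0, 0], "claw": 1}}

```text
clock: 22.6
tcp_pos: [551.6, -173.0, 95.3]
orientation: [-0.693, -3.064, 0.0]
wrist_force: [-0.5, -0.1, -0.0]
opening: 85.2
grip_force: 0.0
```

Emit:
{"op": "servo_tool", "data": {"series": [0, 0, -0.6, 0, 0, 0, -1, 0, 0, 0, -1, 0, -0.6, 0, -1, 0, -0.8, 0, -1, 0, -0.9, 0, -1, 0, -0.9, 0, -0.8, 0, -0.8, 0, -0.4, 0, 0, 0, 0, 0, 0, 0, 0, 0]}}

```text
clock: 23.6
tcp_pos: [641.4, -216.2, 264.6]
orientation: [-0.694, -3.062, 0.0]
wrist_force: [-0.9, -0.1, -0.6]
opening: 85.3
grip_force: 0.0
```

Emit:
{"op": "servo_tool", "data": {"series": [0, 0, 0, 0, 0, 0, 0, 0]}}

```text
clock: 23.8
tcp_pos: [641.0, -215.4, 265.0]
orientation: [-0.693, -3.063, -0.001]
wrist_force: [0.3, -0.0, 0.9]
opening: 85.3
grip_force: 0.0
```

Run:
```python
from m import *
c,f=grab("wrist","w8");o,p,M=tcp()
print(o["clock"],p,np.degrees(np.arctan2(M[1,0],M[0,0])))
print(topface(c,f,(551,-173),120,80))
w,s=np.array((600,-340,262)),0
print(M.T@(w-p)/25)
```

```text
23.85 [ 641.2 -215.5  265.3] 154.51447365111142
(array([[296.,  50.],
       [348.,  50.],
       [348., 127.],
       [296., 127.]], dtype=float32), ((552.6727294921875, -172.65621948242188), (49.742347717285156, 69.58612060546875), 64.59583282470703), array([ 296,   50,   53,   78, 3934], dtype=int32))
[-0.7 -5.2  0.1]
```

Emit:
{"op": "servo_tool", "data": {"series": [-0.12, -0.87, 0, 0, -0.12, -0.87, 0, 0, -0.12, -0.87, 0, 0, -0.12, -0.87, 0, 0, -0.12, -0.87, 0, 0, -0.12, -0.87, 0, 0, 0, 0, 0, -7.5, 0, 0, 0, -7.5, 0, 0, 0, -7.5, 0, 0, 0, -7.5]}}

```text
clock: 24.85
tcp_pos: [601.6, -341.2, 265.5]
orientation: [0.132, -3.139, -0.001]
wrist_force: [0.0, -0.5, 0.6]
opening: 85.2
grip_force: 0.0
```

Emit:
{"op": "servo_tool", "data": {"series": [0, 0, 0, 0, 0, 0, 0, 0, 0, 0, 0, 0]}}

```text
clock: 25.15
tcp_pos: [601.8, -341.5, 265.6]
orientation: [0.121, -3.139, -0.0]
wrist_force: [0.6, 0.2, -0.3]
opening: 85.5
grip_force: 0.0
```

Run:
```python
from m import *
import pickle
c,f=grab("wrist","w9");o,p,M=tcp();pickle.dump((c,f,p,M),open("w9.pkl","wb"))
print(o["clock"],p,np.degrees(np.arctan2(M[1,0],M[0,0])))
print(proj(c,[(429,-359,118),(429,-359,90),(474,-352,102),(520,-348,102),(564,-345,102)]))
g=cv2.medianBlur(f,3);m=((g.max(2)<60)).astype(np.uint8);m[240:]=0
n,l,st,ce=cv2.connectedComponentsWithStats(m);print([(st[i].tolist(),ce[i].round(1).tolist()) for i in range(1,n) if st[i][4]>60])
```

```text
25.2 [ 601.9 -341.5  265.5] -175.5766887015918
[[316.3   1.5]
 [316.8  12.1]
 [320.3  58.4]
 [320.8 107. ]
 [320.4 150.5]]
[([306, 0, 26, 33, 649], [318.5, 16.0]), ([448, 112, 15, 18, 83], [456.1, 119.5]), ([462, 113, 20, 20, 111], [471.5, 121.4]), ([624, 132, 16, 42, 453], [633.6, 155.2])]
```

View pics/w9.png

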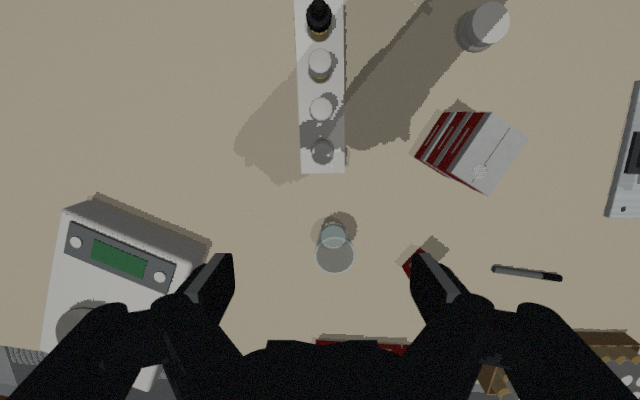

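The column stands. The rack runs up the picture from (322,172), with vial caps at (321,150), (320,108) and (320,60), and the dropper at (318,16). Now a second, closer view for triangulation.

Emit:
{"op": "servo_tool", "data": {"series": [0.7, 0, 0, 0, 0.8, 0, 0, 0, 0.8, 0, 0, 0, 0.8, 0, 0, 0, 0.7, 0, 0, 0, 0, 0, 0, 0, 0, 0, 0, 0, 0, 0, 0, 0, 0, 0, 0, 0, 0, 0, 0, 0]}}

```text
clock: 26.2
tcp_pos: [508.0, -348.8, 265.2]
orientation: [0.125, -3.139, -0.0]
wrist_force: [-0.1, 0.2, -0.6]
opening: 85.4
grip_force: 0.0
```

Run:
```python
from m import *
import pickle
c,f=grab("wrist","w10");o,p,M=tcp();pickle.dump((c,f,p,M),open("w10.pkl","wb"))
print(o["clock"],p,np.degrees(np.arctan2(M[1,0],M[0,0])))
q=proj(c,[(429,-359,118),(429,-359,90)]);print(q)
def caps(f):
    g=cv2.medianBlur(f,3); m=(g.max(2)<60).astype(np.uint8);m[240:]=0
    n,l,st,ce=cv2.connectedComponentsWithStats(m);d=[(st[i].tolist(),ce[i].round(1).tolist()) for i in range(1,n) if st[i][4]>60 and 270<ce[i][0]<370]
    e=cv2.GaussianBlur(cv2.cvtColor(f,6),(3,3),0)
    h=cv2.HoughCircles(e[:230,290:350],cv2.HOUGH_GRADIENT_ALT,1,25,param1=80,param2=.6,minRadius=8,maxRadius=18)
    return d,(None if h is None else (h[0]+[290,0,0]))
print(caps(f));print(caps(cv2.imread("pics/w9.png")))
# dark row profile of the dropper
g=cv2.cvtColor(f,6);x=int(q[0][0])
for r in range(int(q[0][1])-14,int(q[1][1])+30,3):
    d=np.where(g[r,x-40:x+40]<50)[0]; print(r,(d.min()+x-40,d.max()+x-40) if len(d) else None)
# rack edges at z=40: bright rows
for r in(40,120,180):
    s=g[r,260:380].astype(int);d=np.where(abs(np.diff(s))>25)[0]+260;print(r,d.tolist())
```

```text
26.25 [ 507.9 -348.9  265.2] -175.4521383104426
[[316.9 109. ]
 [317.3 109.9]]
([([308, 99, 23, 24, 430], [319.0, 110.9])], array([[319. , 109. ,  12.2],
       [318. , 155. ,  10.3]]))
([([306, 0, 26, 33, 649], [318.5, 16.0])], array([[319. ,  60. ,  12.1],
       [321. , 110. ,  11.7],
       [318. ,  18. ,  12.8],
       [322. , 152. ,  11.6]]))
94 None
97 None
100 (np.int64(317), np.int64(323))
103 (np.int64(311), np.int64(327))
106 (np.int64(309), np.int64(329))
109 (np.int64(308), np.int64(330))
112 (np.int64(308), np.int64(330))
115 (np.int64(309), np.int64(329))
118 (np.int64(311), np.int64(327))
121 (np.int64(314), np.int64(324))
124 None
127 None
130 None
133 None
136 None
40 []
120 [307, 308, 310, 327, 330, 332]
180 [311, 312, 336, 342, 343, 344]
```

Run:
```python
from m import *
import pickle
a=pickle.load(open("w9.pkl","rb"));b=pickle.load(open("w10.pkl","rb"))
print("dropper",cast(b[0],(319,110.7),90),tri(a[0],[(318,18)],b[0],[(319,110.7)]))
print("caps",cast(a[0],[(319.5,60),(321,109),(322,151)],102), cast(b[0],(318.5,155),102))
L=lambda c,f,rows:[ ]
g=cv2.cvtColor(a[1],6)
for r in(30,80,130,165):
    s=cv2.GaussianBlur(g,(3,3),0)[r].astype(int);dl=np.diff(s[285:310]);dr=np.diff(s[335:355])
    l=285+dl.argmax();rr=335+dr.argmin();print(r,l,rr,cast(a[0],[(l+.5,r),(rr+.5,r)],40)[:,:2].tolist())
p,M=b[2],b[3];t=cast(b[0],(319,110.7),90)[0];print(p,M.T@(np.array([t[0],t[1],84])-p)/25)
```

```text
dropper [[ 429.7 -357.1   90. ]] [[ 429.2 -357.6   72.9    0.7]]
caps [[ 475.6 -352.7  102. ]
 [ 522.  -347.6  102. ]
 [ 564.4 -343.3  102. ]] [[ 475. -354.  102.]]
30 294 343 [[434.2343164780459, -385.18745684667624], [429.8933829316226, -328.7892540293614]]
80 296 343 [[488.85754788685733, -379.6487393799259], [484.53509564438764, -323.6926774577298]]
130 287 343 [[548.088217770448, -387.45610515727503], [542.760085700394, -318.1709003893285]]
165 300 343 [[590.4366821261635, -368.77761930656686], [586.194262412723, -313.9994581258628]]
[ 507.9 -348.9  265.2] [ 3.1 -0.1  7.2]
```

Emit:
{"op": "servo_tool", "data": {"series": [0.8, -0.03, 0, 0, 0.8, -0.03, 0.5, 0, 0.8, -0.03, 0.8, 0, 0.75, 0, 0.8, 0, 0, 0, 0.9, 0, 0, 0, 0.9, 0, 0, 0, 0.6, 0, 0, 0, 0, 0, 0, 0, 0, 0, 0, 0, 0, 0]}}

```text
clock: 27.25
tcp_pos: [429.8, -358.3, 154.3]
orientation: [-0.123, 3.137, -0.003]
wrist_force: [-0.7, -0.0, 1.3]
opening: 85.7
grip_force: 0.0
```

Run:
```python
from m import *
c,f=grab("wrist","w11");o,p,M=tcp();print(o["clock"],p,M.T@(np.array([429.5,-357.2,80])-p)/25)
q=proj(c,[(429.5,-357.2,90),(429.5,-357.2,118)]);print(q)
g=cv2.cvtColor(f,6);m=(g<50).astype(np.uint8);m[:, :250]=0;m[:,395:]=0;m[330:]=0
n,l,st,ce=cv2.connectedComponentsWithStats(m);print([(st[i].tolist(),ce[i].round(1).tolist()) for i in range(1,n) if st[i][4]>60])
```

```text
27.3 [ 429.8 -358.3  154.3] [0. 0. 3.]
[[322.2 212.8]
 [322.2 225.3]]
[([307, 192, 32, 40, 954], [322.3, 210.9])]
```

Emit:
{"op": "servo_tool", "data": {"series": [0, 0, 0.7, 0, 0, 0, 0.7, 0, 0, 0, 0.7, 0, 0, 0, 0.5, 0, 0, 0, 0.37, 0, 0, 0, 0, 0, 0, 0, 0, 0]}}

```text
clock: 28.0
tcp_pos: [429.3, -358.0, 79.3]
orientation: [-0.123, 3.138, -0.001]
wrist_force: [0.1, 0.4, 0.8]
opening: 85.4
grip_force: 0.0
```

Emit:
{"op": "servo_tool", "data": {"series": [0, 0, 0, 0, 0, 0, 0, 0, 0, 0, 0, 0, 0, 0, 0, 0, 0, 0, 0, 0, 0, 0, 0, 0, 0, 0, 0, 0, 0, 0, 0, 0], "claw": -1, "grip_force": 25}}

```text
clock: 28.8
tcp_pos: [429.1, -357.7, 79.0]
orientation: [-0.123, 3.139, -0.0]
wrist_force: [-0.5, -0.5, 1.0]
opening: 14.0
grip_force: 25.2
```

Opening 14 suggests that the pads hold the teat, not the collar. I'll check numerically.

Run:
```python
from m import *
print(env.tips_ahead); o,p,M=tcp();print(o["opening"],p)
zs=np.arange(36,126,6)
f0={"scene":cv2.imread("pics/scene0.png"),"side":cv2.imread("pics/side0.png")}
for n in("scene","side"):
    c,f=grab(n,n+"12")
    for z in zs:
        q=proj(c,[(429.5,-357.2,z)])[0].round().astype(int)
        print(n,z,q,f0[n][q[1],q[0]],f[q[1],q[0]])
c,f=grab("wrist","w12");g=cv2.cvtColor(f,6)
print(proj(c,[(429.5,-357.2,z) for z in(69,90,118)]+[p+M[:,2]*8]))
for r in range(190,300,6): print(r,g[r,250:400:6].tolist())
```

```text
8.0
14.013477574593662 [ 429.1 -357.7   79. ]
scene 36 [248 142] [41 60 69] [41 61 65]
scene 42 [248 140] [43 69 76] [44 65 73]
scene 48 [248 138] [42 63 70] [46 63 73]
scene 54 [248 136] [ 48  89 112] [ 46  87 106]
scene 60 [247 135] [72 82 83] [61 75 77]
scene 66 [247 133] [29 32 38] [22 27 30]
scene 72 [247 131] [28 33 38] [25 26 36]
scene 78 [246 129] [21 31 37] [29 31 35]
scene 84 [246 128] [36 41 41] [35 35 41]
scene 90 [246 126] [29 44 47] [50 56 56]
scene 96 [246 124] [19 29 34] [52 59 53]
scene 102 [245 122] [16 29 31] [34 36 42]
scene 108 [245 120] [35 40 42] [54 56 55]
scene 114 [245 119] [22 30 33] [45 49 49]
scene 120 [245 117] [60 70 72] [59 59 58]
side 36 [347 344] [60 78 90] [61 84 98]
side 42 [347 342] [ 66 107 133] [ 71 117 146]
side 48 [347 340] [48 64 74] [50 67 77]
side 54 [347 339] [44 50 54] [41 46 49]
side 60 [348 337] [42 50 55] [42 48 53]
side 66 [348 336] [45 52 56] [44 50 54]
side 72 [348 334] [47 55 58] [80 83 84]
side 78 [348 332] [45 52 57] [79 82 83]
side 84 [348 331] [46 53 58] [80 82 84]
side 90 [348 329] [45 52 57] [80 83 83]
side 96 [348 328] [44 5
[... 1774 characters left out ...]
, 7, 11, 69, 68, 21, 13, 166, 165, 165, 165, 165]
268 [166, 165, 166, 163, 154, 23, 16, 67, 68, 6, 10, 20, 13, 15, 12, 18, 70, 72, 17, 16, 164, 165, 166, 165, 165]
274 [166, 166, 166, 164, 16, 18, 20, 67, 69, 0, 11, 15, 19, 3, 0, 16, 68, 72, 0, 21, 34, 164, 165, 164, 163]
280 [164, 164, 166, 12, 19, 15, 18, 21, 70, 21, 15, 0, 1, 15, 18, 22, 54, 21, 18, 18, 10, 15, 165, 166, 162]
286 [164, 164, 165, 17, 3, 16, 18, 14, 22, 15, 58, 11, 8, 16, 66, 19, 24, 22, 14, 21, 7, 17, 165, 166, 166]
292 [23, 18, 14, 19, 16, 12, 18, 20, 17, 15, 115, 131, 15, 131, 121, 27, 16, 7, 9, 25, 19, 26, 17, 15, 19]
298 [18, 16, 14, 13, 21, 23, 20, 25, 18, 16, 97, 93, 92, 93, 90, 21, 22, 2, 11, 22, 24, 17, 14, 21, 15]
```

The pads cover z≈71–102 on both sides of the collar, so the grip is at collar height. I'll lift the vial and carry it beyond the rack's robot-side end.

Emit:
{"op": "servo_tool", "data": {"series": [0, 0, -0.4, 0, 0, 0, -0.6, 0, 0, 0, -0.6, 0, 0, 0, -0.6, 0, 0.5, 0, 0, 0, 0.6, 0, 0, 0, 0.6, 0, 0, 0, 0.5, 0, 0, 0, 0, 0, 0, 0, 0, 0, 0, 0]}}

```text
clock: 29.95
tcp_pos: [373.8, -361.8, 133.6]
orientation: [-0.122, 3.139, 0.001]
wrist_force: [-0.8, 0.1, 0.1]
opening: 13.9
grip_force: 25.1
```

```bash
cat >> m.py <<'E'
def glass(n,f0,P,h=45):
    """changed/amber pixels near P: main axis in image"""
    c,f=grab(n); x,y=proj(c,[P])[0].astype(int); g=f.astype(int)
    sub=g[y-h:y+h,x-h:x+h]; m=((sub[...,2]-sub[...,0]>1.0*sub[...,0]*0.55)&(sub[...,2]>60)).astype(np.uint8)
    m&=(np.abs(sub-f0[y-h:y+h,x-h:x+h]).sum(2)>40).astype(np.uint8)
    return c,f,m,(x-h,y-h)
E
python3 - <<'E'
from m import *
o,p,M=tcp();print(o["clock"],p,o["opening"],o["wrist_force"])
for n in("scene","side"):
    f0=cv2.imread(f"pics/{n}0.png").astype(int)
    c,f,m,(ox,oy)=glass(n,f0,(p[0],p[1],p[2]-40))
    k,l,st,ce=cv2.connectedComponentsWithStats(m);i=1+np.argmax(st[1:,4])
    print(n,st[i]+[ox,oy,0,0,0],ce[i]+[ox,oy],proj(c,[p-[0,0,z] for z in(-10,10,37,67)]))
    cv2.imwrite(f"pics/{n}13.png",f)
    x,y=proj(c,[p-[0,0,30]])[0].round().astype(int)
    for r in range(y-16,y+22,3): print(r,cv2.cvtColor(f,6)[r,x-16:x+18:3].tolist())
E
```

```text
29.95 [ 373.8 -361.8  133.6] 13.940489618876114 [-0.8  0.1  0.1]
scene [253 107   9  17  98] [257.1 115.5] [[255.4  99.6]
 [256.2 105.9]
 [257.2 114.1]
 [258.3 123. ]]
96 [124, 129, 136, 43, 25, 58, 34, 80, 131, 126, 130, 131]
99 [127, 130, 129, 115, 35, 61, 37, 130, 128, 127, 128, 129]
102 [131, 125, 128, 141, 28, 37, 21, 127, 129, 129, 127, 124]
105 [126, 132, 130, 133, 32, 33, 31, 134, 125, 125, 131, 126]
108 [126, 130, 132, 127, 86, 81, 95, 129, 130, 132, 127, 124]
111 [128, 129, 128, 127, 75, 76, 59, 127, 125, 129, 127, 129]
114 [131, 132, 130, 128, 82, 65, 58, 130, 130, 128, 126, 127]
117 [131, 125, 130, 129, 100, 70, 62, 126, 131, 125, 129, 129]
120 [132, 130, 129, 130, 114, 69, 64, 104, 126, 131, 126, 130]
123 [129, 132, 131, 122, 125, 67, 60, 97, 120, 117, 118, 120]
126 [107, 112, 116, 115, 114, 115, 114, 115, 111, 115, 113, 111]
129 [113, 113, 110, 114, 109, 112, 117, 117, 115, 109, 112, 111]
132 [114, 115, 117, 109, 112, 109, 118, 68, 62, 121, 91, 68]
side [323 339  11  17 108] [327.5 345.7] [[327.8 329.9]
 [327.8 335.8]
 [327.8 343.4]
 [327.7 351.5]]
325 [170, 171, 177, 51, 51, 67, 52, 51, 51, 53, 53, 57]
328 [170, 169, 172, 55, 49, 83, 58, 54, 52, 52, 51, 54]
331 [171, 171, 170, 140, 52, 82, 57, 53, 50, 90, 179, 194]
334 [170, 170, 170, 137, 50, 78, 58, 53, 179, 179, 195, 194]
337 [170, 171, 171, 179, 50, 51, 48, 47, 187, 194, 194, 192]
340 [171, 171, 171, 176, 96, 50, 57, 133, 196, 194, 149, 106]
343 [172, 172, 171, 175, 82, 111, 115, 88, 194, 195, 108, 107]
346 [170, 171, 170, 175, 84, 88, 90, 88, 194, 193, 124, 181]
349 [172, 171, 170, 173, 83, 88, 89, 88, 196, 194, 194, 190]
352 [171, 170, 171, 173, 83, 88, 91, 94, 112, 197, 194, 195]
355 [172, 170, 170, 172, 135, 87, 92, 102, 102, 112, 197, 195]
358 [108, 151, 160, 170, 169, 172, 109, 99, 102, 102, 113, 196]
361 [93, 121, 151, 173, 170, 170, 174, 112, 99, 101, 101, 112]
```

The vial hangs upright from the gripper, clear of the rack. I'll lower it beside the rack end and press the lower glass against the top edge to pivot it.

Emit:
{"op": "servo_tool", "data": {"series": [0, 0, 0.6, 0, 0, 0, 0.6, 0, 0, 0, 0.4, 0, 0, 0, 0.26, 0, 0, 0, 0, 0, 0, 0, 0, 0, 0, 0, 0, 0], "grip_force": 20}}

```text
clock: 30.75
tcp_pos: [374.6, -362.4, 88.0]
orientation: [-0.123, 3.138, -0.002]
wrist_force: [0.1, 0.9, -0.4]
opening: 13.8
grip_force: 25.1
```

Emit:
{"op": "servo_tool", "data": {"series": [-0.2, 0, 0, 0, -0.2, 0, 0, 0, -0.1, 0, 0, 0, -0.1, 0, 0, 0, -0.1, 0, 0, 0, -0.1, 0, 0, 0, 0, 0, 0, 0]}}

```text
clock: 31.45
tcp_pos: [393.9, -360.6, 87.3]
orientation: [0.123, -3.139, 0.001]
wrist_force: [-3.6, -1.2, 2.2]
opening: 14.1
grip_force: 25.4
```

Emit:
{"op": "servo_tool", "data": {"series": [-0.1, 0, 0, 0, -0.1, 0, 0, 0, -0.1, 0, 0, 0, -0.1, 0, 0, 0, 0, 0, 0, 0]}}

```text
clock: 31.95
tcp_pos: [404.7, -359.4, 87.2]
orientation: [-0.124, 3.139, -0.0]
wrist_force: [-2.1, -0.4, 1.1]
opening: 14.1
grip_force: 25.7
```

Emit:
{"op": "servo_tool", "data": {"series": [-0.1, 0, 0, 0, -0.1, 0, 0, 0, -0.1, 0, 0, 0, 0, 0, 0, 0]}}

```text
clock: 32.35
tcp_pos: [411.5, -358.7, 86.9]
orientation: [0.124, -3.138, -0.001]
wrist_force: [-3.1, -1.9, -0.3]
opening: 14.4
grip_force: 25.7
```

Emit:
{"op": "servo_tool", "data": {"series": [0.4, 0, 0, 0, 0.7, 0, 0, 0, 0.7, 0, -0.5, 0, 0, 0, -1, 0, 0, 0, -1, 0, 0, 0, -1, 0, 0, 0, 0, 0, 0, 0, 0, 0, 0, 0, 0, 0], "claw": -1, "grip_force": 40}}

```text
clock: 33.25
tcp_pos: [366.6, -361.3, 173.7]
orientation: [0.124, -3.139, -0.003]
wrist_force: [-1.1, 0.5, -1.2]
opening: 13.5
grip_force: 40.4
```

```bash
cat > tilt.py <<'E'
from m import *
def axis2d(n,c,f,M,p,th=30):
    # amber mask near predicted glass middle; image axis by PCA of serum pixels
    d=np.radians(th);g=p+[0,0,2]+ (M[:,0]*np.sin(d)+[0,0,-np.cos(d)])*39
    x,y=proj(c,[g])[0].round().astype(int);h=40 if n=="wrist" else 16
    if n=="wrist": h=70
    s=cv2.cvtColor(f,40)[max(0,y-h):y+h,x-h:x+h].astype(int)
    m=((s[...,0]>8)&(s[...,0]<22)&(s[...,1]>(110))).astype(np.uint8)
    k,l,st,ce=cv2.connectedComponentsWithStats(m)
    if k<2:return None
    i=1+np.argmax(st[1:,4]);q=np.argwhere(l==i)[:,::-1].astype(float)
    (cx,cy),(w,hh),a=cv2.minAreaRect(q.astype(np.float32))
    mu=q.mean(0);_,_,v=np.linalg.svd(q-mu,full_matrices=False)
    return (x,y),st[i],mu+[x-h,max(0,y-h)],v[0],(w,hh,a)
E
python3 - <<'E'
from tilt import *
o,p,M=tcp();print(o["clock"],p,o["opening"])
for n in("scene","side","wrist"):
    c,f=grab(n,n+"14");print(n,axis2d(n,c,f,M,p))
    a,b=[proj(c,[p+[0,0,2]+(M[:,0]*np.sin(t)+[0,0,-np.cos(t)])*k for k in(12,69)]) for t in(0,np.pi/6)];print(a.tolist(),b.tolist())
    if n!="wrist":
        x,y=b.mean(0).round().astype(int);g=cv2.cvtColor(f,6)
        for r in range(y-14,y+16,2):print(r,x-16,g[r,x-16:x+18:2].tolist())
E
```

```text
33.25 [ 366.6 -361.3  173.7] 13.484636226825499
scene ((np.int64(261), np.int64(96)), array([12, 11,  7,  6, 21], dtype=int32), array([260. ,  93.3]), array([-0.9,  0.3]), (4.510671138763428, 6.471832275390625, 78.69007110595703))
[[256.41156435501506, 92.12158865806006], [258.6006864514094, 109.9968337196645]] [[257.60816097205367, 90.62528672053297], [265.17194304648314, 101.53141060612691]]
82 245 [124, 133, 74, 33, 38, 48, 56, 30, 26, 125, 126, 127, 127, 127, 125, 124, 130]
84 245 [126, 127, 104, 32, 33, 37, 61, 30, 38, 128, 128, 128, 124, 127, 124, 128, 125]
86 245 [124, 129, 128, 131, 58, 24, 59, 47, 28, 123, 128, 128, 128, 125, 124, 128, 123]
88 245 [128, 128, 128, 128, 102, 19, 28, 31, 28, 88, 127, 125, 128, 127, 124, 124, 128]
90 245 [125, 128, 128, 132, 136, 27, 36, 33, 22, 79, 132, 126, 127, 125, 128, 130, 127]
92 245 [127, 132, 128, 128, 132, 99, 58, 56, 78, 75, 125, 127, 128, 128, 129, 127, 131]
94 245 [131, 123, 126, 130, 135, 127, 79, 86, 75, 57, 113, 125, 128, 125, 127, 126, 124]
96 245 [128, 125, 125, 128, 127, 130, 75, 63, 59, 64, 62, 133, 127, 130, 125, 125, 132]
9
[... 1977 characters left out ...]
173, 173, 174, 174, 92, 97, 101, 100, 98, 93, 149, 174, 172, 177, 98, 133, 201]
349 301 [173, 175, 174, 151, 95, 99, 101, 98, 97, 88, 176, 173, 174, 179, 100, 103, 133]
351 301 [172, 174, 173, 162, 103, 98, 99, 99, 96, 99, 174, 173, 174, 110, 103, 105, 103]
353 301 [172, 173, 173, 174, 146, 110, 101, 96, 97, 143, 174, 173, 153, 113, 105, 104, 104]
wrist ((np.int64(321), np.int64(200)), array([ 55,  67,  33,  11, 117], dtype=int32), array([323.2, 201.2]), array([1., 0.]), (32.04784393310547, 9.543421745300293, 1.847610354423523))
[[320.53667048861223, 241.44089161438112], [320.6798206160232, 212.8005940488085]] [[320.5203196754397, 233.01348193539195], [320.6183655018156, 170.79047157516143]]
```

```bash
cat >> tilt.py <<'E'
def line(n,f,c,M,p,rows,x,bg):
    # midline of the glass by rows, subpixel half-level crossings
    g=cv2.cvtColor(f,6).astype(float);pts=[]
    for r in rows:
        s=np.clip((bg-g[r,x-16:x+17])/30,0,1);k=np.where(s>.5)[0]
        k=np.split(k,np.where(np.diff(k)>2)[0]+1); k=min(k,key=lambda a:abs(a.mean()-16-(0)))
        a,b=k[0],k[-1];L=a-(s[a-1] if a else 0);Rr=b+(s[b+1] if b<32 else 0);pts.append(((L+Rr)/2+x-16,r))
    return np.array(pts)
def axis3d(L):
    N=[];O=[]
    for c,pts in L:
        k=np.polyfit(pts[:,1],pts[:,0],1);r=pts[[0,-1],1];q=np.c_[np.polyval(k,r),r]
        o,d=rays(c,q);n=np.cross(d[0],d[1]);N.append(n/np.linalg.norm(n));O.append(o)
    v=np.cross(N[0],N[1]);v/=np.linalg.norm(v);return v*np.sign(v[2]),N,O
def lean(v,M):
    e=M[:,0];return np.degrees(np.arctan2(v@e,v[2])),np.degrees(np.arctan2(v@M[:,1],v[2]))
E
python3 - <<'E'
from tilt import *
o,p,M=tcp();L=[]
for n,rows,x,bg in(("scene",range(94,104),262,128),("side",range(336,350),316,173)):
    c=optics.calibration(n);f=cv2.imread(f"pics/{n}14.png");q=line(n,f,c,M,p,rows,x,bg);print(np.round(q[:,0],1).tolist());L.append((c,q))
v,N,O=axis3d(L);print(v,lean(v,M))
# axis offset from TCP: point on both planes at TCP height
A=np.array([N[0],N[1],[0,0,1]]);
for dz in(0,-30):
    X=np.linalg.solve(A,[N[0]@O[0],N[1]@O[1],p[2]+dz]);print(dz,M.T@(X-p))
E
```

```text
[260.2, 260.5, 261.1, 261.5, 261.9, 262.1, 262.5, 262.9, 263.2, 263.5]
[317.3, 317.0, 316.8, 316.5, 316.4, 316.0, 315.5, 315.5, 314.7, 314.7, 314.5, 314.5, 313.9, 313.5]
[0.3 0.  1. ] (np.float64(-17.592546824800365), np.float64(1.175069265383242))
0 [4.4 4.5 0. ]
-30 [13.9  3.9 30. ]
```

The lean is 17.6° so far, with the pivot at the teat about 14 mm above the TCP. I need about 12° more, so I'll press again and go 15 mm farther.

Emit:
{"op": "servo_tool", "data": {"series": [0, 0, 0.8, 0, 0, 0, 1, 0, 0, 0, 0.9, 0, 0, 0, 0.77, 0, -0.5, 0, 0, 0, -0.5, 0, 0, 0, -0.4, 0, 0, 0, -0.2, 0, 0, 0, -0.1, 0, 0, 0, 0, 0, 0, 0], "claw": -1, "grip_force": 25}}

```text
clock: 34.4
tcp_pos: [409.5, -359.3, 88.5]
orientation: [-0.124, 3.139, -0.001]
wrist_force: [-0.6, 0.0, -0.5]
opening: 13.5
grip_force: 40.4
```

Emit:
{"op": "servo_tool", "data": {"series": [-0.1, 0, 0, 0, -0.1, 0, 0, 0, -0.1, 0, 0, 0, -0.1, 0, 0, 0, -0.1, 0, 0, 0, -0.1, 0, 0, 0, -0.08, 0, 0, 0, 0, 0, 0, 0, 0, 0, 0, 0]}}

```text
clock: 35.3
tcp_pos: [422.5, -358.1, 86.9]
orientation: [0.12, -3.133, -0.002]
wrist_force: [-5.2, -0.8, -0.7]
opening: 13.5
grip_force: 40.2
```

Emit:
{"op": "servo_tool", "data": {"series": [-0.1, 0, 0, 0, -0.1, 0, 0, 0, 0, 0, 0, 0, 0, 0, 0, 0]}}

```text
clock: 35.7
tcp_pos: [427.9, -357.5, 87.0]
orientation: [0.121, -3.134, -0.003]
wrist_force: [-5.4, -0.4, -1.2]
opening: 13.4
grip_force: 40.0
```

Emit:
{"op": "servo_tool", "data": {"series": [0.5, 0, 0, 0, 0.8, 0, 0, 0, 0.9, 0, -0.5, 0, 0, 0, -1, 0, 0, 0, -1, 0, 0, 0, -1, 0, 0, 0, 0, 0, 0, 0, 0, 0, 0, 0, 0, 0]}}

```text
clock: 36.6
tcp_pos: [375.9, -360.8, 174.4]
orientation: [0.124, -3.139, -0.003]
wrist_force: [0.0, 0.0, -1.4]
opening: 13.3
grip_force: 40.1
```

```bash
cat >> tilt.py <<'E'
def measure(th,tag,zp=14,rot=1):
    o,p,M=tcp();L=[];print(o["clock"],p,o["opening"],np.degrees(np.arctan2(M[1,0],M[0,0])))
    t=np.radians(th);u=M[:,0]*np.sin(t)+[0,0,-np.cos(t)]
    for n in("scene","side"):
        c,f=grab(n,n+tag);pts=proj(c,[p+[0,0,zp]+u*k for k in(34,52,74)]);x=int(round(pts[1,0]))
        bg=np.median(cv2.cvtColor(f,6)[int(pts[0,1]):int(pts[2,1]),[x-16,x-15,x-14,x+14,x+15,x+16]])
        q=line(n,f,c,M,p,range(int(pts[0,1]),int(pts[2,1])+1),x,bg-5);print(bg,pts.round(1).tolist(),q.round(1).tolist());L.append((c,q))
    v,N,O=axis3d(L);print(v,lean(v,M));A=np.array([N[0],N[1],[0,0,1]])
    for dz in(14,0,-30):
        X=np.linalg.solve(A,[N[0]@O[0],N[1]@O[1],p[2]+dz]);print(dz,M.T@(X-p))
E
python3 -c "
from tilt import *
measure(28,'15')"
```

```text
36.6 [ 375.9 -360.8  174.4] 13.307001950062617 -175.48024502058212
127.0 [[257.9, 92.7], [260.3, 96.4], [263.1, 100.8]] [[260.0, 92.0], [260.6, 93.0], [261.5, 94.0], [261.7, 95.0], [262.5, 96.0], [262.6, 97.0], [263.5, 98.0], [263.7, 99.0], [264.2, 100.0]]
173.0 [[322.1, 329.4], [318.7, 336.7], [314.7, 345.5]] [[319.9, 329.0], [319.5, 330.0], [318.9, 331.0], [318.0, 332.0], [317.5, 333.0], [317.0, 334.0], [317.0, 335.0], [316.5, 336.0], [316.0, 337.0], [315.4, 338.0], [315.0, 339.0], [314.7, 340.0], [314.3, 341.0], [314.0, 342.0], [313.4, 343.0], [313.0, 344.0], [312.5, 345.0]]
[ 0.4 -0.   0.9] (np.float64(-20.892437531741283), np.float64(-4.2050230671151825))
14 [ 12.8  -1.5 -14. ]
0 [18.1 -0.4  0. ]
-30 [29.5  1.8 30. ]
```

Run:
```python
from tilt import *
for n in range(4): c,f=grab("wrist","w15")
o,p,M=tcp();print(p)
for r in range(120,300,4):print(r,f[r,316:326].mean(0).round().tolist(),cv2.cvtColor(f,6)[r,290:351:6].tolist())
for th in(0,20,30):
    t=np.radians(th);u=M[:,0]*np.sin(t)-[0,0,np.cos(t)];w=M[:,0]*np.cos(t)+[0,0,np.sin(t)]
    print(th,[proj(c,[p+[0,0,14]+u*k+w*s])[0].round(1).tolist() for k in(4,25,82) for s in(12.5,-12.5)])
```

```text
[ 375.9 -361.4  174.9]
120 [128.0, 143.0, 150.0] [143, 143, 143, 143, 143, 143, 143, 86, 85, 87, 89]
124 [128.0, 143.0, 150.0] [142, 142, 141, 144, 144, 143, 114, 89, 88, 88, 87]
128 [128.0, 143.0, 150.0] [142, 143, 142, 143, 144, 145, 114, 89, 89, 84, 89]
132 [110.0, 123.0, 130.0] [142, 142, 88, 88, 143, 142, 89, 87, 91, 89, 91]
136 [79.0, 88.0, 93.0] [142, 142, 92, 86, 88, 86, 89, 87, 87, 90, 88]
140 [79.0, 89.0, 94.0] [141, 144, 89, 89, 86, 90, 87, 87, 89, 89, 109]
144 [101.0, 105.0, 102.0] [144, 141, 86, 88, 105, 105, 102, 91, 89, 88, 109]
148 [69.0, 95.0, 108.0] [143, 144, 87, 96, 97, 98, 92, 93, 90, 102, 110]
152 [70.0, 96.0, 108.0] [143, 142, 86, 94, 94, 97, 97, 89, 89, 107, 108]
156 [69.0, 96.0, 108.0] [145, 141, 120, 89, 95, 97, 93, 88, 90, 107, 108]
160 [69.0, 96.0, 107.0] [142, 143, 144, 89, 92, 96, 95, 87, 85, 88, 90]
164 [71.0, 97.0, 109.0] [144, 145, 142, 89, 97, 98, 93, 90, 83, 86, 86]
168 [70.0, 96.0, 108.0] [142, 143, 142, 93, 98, 99, 96, 91, 84, 132, 85]
172 [69.0, 96.0, 108.0] [143, 143, 141, 88, 98, 99, 97, 86, 77, 143, 143]
176 [69.0, 95.0, 108.0] [144, 143, 138,
[... 1683 characters left out ...]
[11.0, 11.0, 10.0] [15, 73, 8, 14, 1, 15, 15, 19, 12, 75, 38]
280 [13.0, 14.0, 15.0] [12, 18, 19, 10, 8, 20, 18, 11, 16, 68, 9]
284 [14.0, 14.0, 13.0] [12, 17, 9, 33, 12, 12, 11, 64, 12, 26, 24]
288 [63.0, 66.0, 67.0] [17, 20, 24, 118, 130, 60, 86, 104, 3, 19, 19]
292 [86.0, 88.0, 89.0] [23, 17, 0, 150, 88, 88, 89, 105, 22, 17, 8]
296 [87.0, 89.0, 90.0] [21, 13, 13, 150, 88, 88, 89, 88, 15, 18, 18]
0 [[319.9, 233.7], [320.0, 276.5], [320.1, 220.6], [320.1, 259.3], [320.4, 196.5], [320.4, 227.1]]
20 [[319.9, 235.8], [320.0, 269.5], [320.0, 210.8], [320.1, 243.4], [320.3, 162.8], [320.4, 191.9]]
30 [[319.9, 238.1], [320.0, 265.6], [320.0, 207.5], [320.1, 235.9], [320.3, 146.8], [320.4, 175.0]]
```

Run:
```python
from tilt import *
f=cv2.imread("pics/w15.png");g=cv2.cvtColor(f,6)
for r in(150,170,185,205,225,240,246,252,262,272,280,286,290,294,300,310):print(r,g[r,286:358:2].tolist())
f2=cv2.imread("pics/w12.png");g2=cv2.cvtColor(f2,6)
print()
for r in(224,230,236,240,246,252,262,272,280,286,290,294,300):print(r,g2[r,286:358:2].tolist())
c=optics.calibration("wrist");o,p,M=tcp()
for z in(8,0,-11,-20):print(z,proj(c,[p+M@[s,y,z] for s in(-11,11) for y in(-12.5,-7,7,12.5)]).round(0).tolist())
```

```text
150 [144, 144, 145, 144, 142, 143, 143, 88, 88, 86, 90, 99, 93, 92, 96, 97, 96, 97, 97, 96, 96, 92, 91, 90, 85, 94, 91, 86, 106, 107, 109, 108, 107, 105, 107, 110]
170 [145, 142, 142, 145, 143, 142, 142, 145, 144, 114, 92, 93, 93, 97, 97, 96, 95, 95, 98, 97, 96, 96, 95, 90, 91, 80, 80, 106, 144, 142, 145, 124, 127, 125, 117, 109]
185 [141, 142, 142, 144, 144, 145, 143, 142, 124, 96, 88, 95, 95, 100, 102, 111, 113, 115, 115, 116, 110, 108, 99, 90, 89, 80, 80, 100, 134, 159, 161, 159, 158, 160, 160, 159]
205 [162, 160, 158, 153, 146, 105, 102, 84, 44, 6, 15, 2, 4, 2, 16, 10, 14, 2, 8, 13, 7, 14, 18, 11, 0, 6, 14, 10, 66, 89, 106, 106, 133, 161, 158, 161]
225 [158, 160, 158, 158, 189, 188, 87, 17, 11, 4, 8, 8, 15, 12, 0, 9, 13, 14, 8, 5, 8, 17, 11, 13, 14, 8, 0, 3, 12, 10, 93, 128, 144, 159, 158, 160]
240 [160, 158, 158, 159, 180, 188, 147, 6, 16, 4, 15, 10, 16, 22, 20, 13, 9, 15, 10, 14, 15, 15, 13, 5, 14, 8, 8, 4, 11, 11, 174, 127, 148, 158, 160, 160]
246 [159, 160, 158, 160, 124, 65, 68, 65, 65, 52, 6, 19, 15, 8, 0, 8, 0, 5, 15, 12, 21, 18, 9, 8, 7, 18, 2, 61, 66, 62, 64, 69, 143, 16
[... 3120 characters left out ...]
, 17, 23, 15, 18, 23, 17]
300 [9, 18, 12, 11, 11, 18, 22, 18, 17, 12, 29, 100, 92, 92, 94, 93, 93, 93, 91, 92, 94, 93, 92, 92, 91, 90, 16, 14, 19, 17, 17, 8, 13, 9, 16, 13]
8 [[300.0, 259.0], [309.0, 259.0], [332.0, 259.0], [341.0, 259.0], [299.0, 224.0], [308.0, 224.0], [332.0, 224.0], [342.0, 224.0]]
0 [[299.0, 265.0], [308.0, 265.0], [332.0, 265.0], [342.0, 265.0], [298.0, 229.0], [308.0, 229.0], [333.0, 229.0], [343.0, 229.0]]
-11 [[297.0, 275.0], [307.0, 275.0], [333.0, 275.0], [343.0, 275.0], [296.0, 237.0], [307.0, 237.0], [334.0, 237.0], [344.0, 237.0]]
-20 [[296.0, 283.0], [306.0, 283.0], [334.0, 283.0], [345.0, 283.0], [295.0, 244.0], [306.0, 244.0], [334.0, 244.0], [346.0, 244.0]]
```

```bash
cat >> tilt.py <<'E'
def prof(n,f,rows,x,bg,w=18):
    g=cv2.cvtColor(f,6).astype(float);out=[]
    for r in rows:
        s=np.clip((bg-g[r,x-w:x+w+1])/40,0,1);k=np.where(s>.5)[0]
        if not len(k):continue
        k=min(np.split(k,np.where(np.diff(k)>2)[0]+1),key=lambda a:abs(a.mean()-w))
        a,b=k[0],k[-1];L=a-(s[a-1] if a else 0);Rr=b+(s[b+1] if b<2*w else 0)
        out.append((r,L+x-w,Rr+x-w,Rr-L+1,g[r,int((L+Rr)/2)+x-w]))
    return np.array(out)
E
python3 - <<'E'
from tilt import *
for n,rows,x,bg in(("scene",range(80,112),262,127),("side",range(318,362),315,172)):
    f=cv2.imread(f"pics/{n}15.png");print(n);print(prof(n,f,rows,x,bg).round(1).tolist())
E
```

```text
scene
[[80.0, 245.0, 260.0, 16.0, 33.0], [81.0, 245.0, 260.0, 16.0, 34.0], [82.0, 245.7, 260.1, 15.4, 22.0], [83.0, 246.0, 261.0, 16.0, 57.0], [84.0, 246.8, 261.0, 15.2, 49.0], [85.0, 247.0, 262.0, 16.0, 59.0], [86.0, 247.7, 262.1, 15.4, 56.0], [87.0, 252.0, 262.1, 11.1, 52.0], [88.0, 252.8, 262.4, 10.6, 30.0], [89.0, 253.0, 263.2, 11.2, 37.0], [90.0, 253.8, 264.0, 11.2, 37.0], [91.0, 254.8, 264.3, 10.5, 43.0], [92.0, 255.0, 265.1, 11.1, 81.0], [93.0, 255.8, 265.3, 10.4, 87.0], [94.0, 257.0, 266.0, 10.0, 64.0], [95.0, 257.0, 266.4, 10.4, 58.0], [96.0, 257.9, 267.0, 10.1, 57.0], [97.0, 258.0, 267.4, 10.4, 60.0], [98.0, 258.9, 268.0, 10.1, 61.0], [99.0, 259.0, 268.4, 10.4, 62.0], [100.0, 260.0, 268.5, 9.5, 57.0], [101.0, 260.8, 268.1, 8.3, 60.0], [102.0, 261.0, 268.0, 8.0, 54.0], [103.0, 262.0, 267.1, 6.1, 59.0], [104.0, 263.7, 265.1, 2.4, 102.0]]
side
[[318.0, 316.0, 333.0, 18.0, 53.0], [319.0, 316.0, 333.0, 18.0, 54.0], [320.0, 316.0, 333.0, 18.0, 53.0], [321.0, 315.0, 333.0, 19.0, 55.0], [322.0, 315.0, 333.0, 19.0, 51.0], [323.0, 314.0, 330.0, 17.0, 55.0], [324.0, 314.0, 329.0, 16.0
[... 631 characters left out ...]
1.0, 15.0, 111.0], [343.0, 306.6, 320.2, 14.6, 111.0], [344.0, 306.0, 320.0, 15.0, 110.0], [345.0, 306.0, 319.2, 14.2, 110.0], [346.0, 305.6, 319.0, 14.4, 110.0], [347.0, 305.0, 319.0, 15.0, 110.0], [348.0, 305.0, 318.2, 14.2, 108.0], [349.0, 304.8, 318.0, 14.2, 111.0], [350.0, 304.9, 317.2, 13.2, 110.0], [351.0, 305.5, 317.0, 12.5, 107.0], [352.0, 305.8, 316.2, 11.3, 110.0], [353.0, 306.9, 316.0, 10.1, 108.0], [354.0, 307.8, 316.0, 9.2, 122.0], [355.0, 310.6, 314.3, 4.7, 144.0], [356.0, 297.0, 307.0, 11.0, 114.0], [357.0, 297.0, 309.0, 13.0, 114.0], [358.0, 297.0, 310.0, 14.0, 114.0], [359.0, 297.0, 311.0, 15.0, 114.0], [360.0, 297.0, 311.0, 15.0, 115.0], [361.0, 297.0, 311.2, 15.2, 114.0]]
```

```bash
cat >> tilt.py <<'E'
def solve(R,p,M,tag,dzs=(14,0,-20,-45)):
    L=[]
    for n,rows,x,bg in R:
        a=prof(n,cv2.imread(f"pics/{n}{tag}.png"),rows,x,bg);L.append((optics.calibration(n),np.c_[(a[:,1]+a[:,2])/2,a[:,0]]))
    v,N,O=axis3d(L);A=np.array([N[0],N[1],[0,0,1]]);print("lean",lean(v,M))
    for dz in dzs:
        X=np.linalg.solve(A,[N[0]@O[0],N[1]@O[1],p[2]+dz]);print(dz,X,M.T@(X-p))
    return v,A,N,O
E
python3 - <<'E'
from tilt import *
o,p,M=tcp()
solve([("scene",range(88,100),262,127),("side",range(326,349),315,172)],p,M,"15")
print("14:");solve([("scene",range(91,103),262,127),("side",range(330,349),315,172)],np.array([366.6,-361.3,173.7]),M,"14")
s=optics.calibration("scene");d=optics.calibration("side")
print(tri(s,[(264.4,104.3)],d,[(312,355.3)]),tri(s,[(260.3,92)],d,[(318.5,332)]))
E
```

```text
lean (np.float64(-24.94924854775601), np.float64(-1.2389062746230919))
14 [ 367.  -360.9  188.9] [  8.9   1.3 -14. ]
0 [ 360.5 -361.1  174.9] [15.4  1.6  0. ]
-20 [ 351.1 -361.4  154.9] [24.7  2.  20. ]
-45 [ 339.5 -361.7  129.9] [36.3  2.6 45. ]
14:
lean (np.float64(-18.98077910220029), np.float64(2.035679859039403))
14 [ 366.8 -356.4  187.7] [ -0.6   4.8 -14. ]
0 [ 362.  -357.3  173.7] [4.3 4.3 0. ]
-20 [ 355.2 -358.5  153.7] [11.1  3.6 20. ]
-45 [ 346.7 -360.1  128.7] [19.7  2.7 45. ]
[[ 331.2 -368.6  104.9    0.8]] [[ 351.6 -361.4  156.7    1. ]]
```

Emit:
{"op": "servo_tool", "data": {"series": [0.8, 0, 0, 0, 0.8, 0, 0, 0, 0, 0, 0, 8.5, 0, 0, 0, 8.5, 0, 0, 0, 8.5, 0, 0, 0, 8.5, 0, 0, 0, 8.5, 0, 0, 0, 8.5, 0, 0, 0, 8.5, 0, 0, 0, 8.5]}}

```text
clock: 37.9
tcp_pos: [336.2, -364.8, 175.4]
orientation: [-1.661, -2.666, -0.0]
wrist_force: [-0.2, 0.9, 0.1]
opening: 13.7
grip_force: 40.1
```

Emit:
{"op": "servo_tool", "data": {"series": [0, 0, 0, 8.5, 0, 0, 0, 8.5, 0, 0, 0, 8.5, 0, 0, 0, 8.5, 0, 0, 0, 8.5, 0, 0, 0, 8.5, 0, 0, 0, 8.5, 0, 0, 0, 8.5, 0, 0, 0, 8.5, 0, 0, 0, 8.5]}}

```text
clock: 38.9
tcp_pos: [336.3, -364.7, 175.4]
orientation: [-3.026, -0.844, 0.0]
wrist_force: [-0.3, -0.2, -0.5]
opening: 13.5
grip_force: 40.1
```

Emit:
{"op": "servo_tool", "data": {"series": [0, 0, 0, 8.5, 0, 0, 0, 8.5, 0, 0, 0, 8.5, 0, 0, 0, 0, 0, 0, 0, 0]}}

```text
clock: 39.4
tcp_pos: [336.3, -364.7, 175.4]
orientation: [-3.137, -0.17, 0.001]
wrist_force: [0.5, -0.6, -0.1]
opening: 13.2
grip_force: 40.1
```

Run:
```python
from tilt import *
o,p,M=tcp();print(o["clock"],p,o["opening"],np.degrees(np.arctan2(M[1,0],M[0,0])),o["joint_pos"])
t=np.radians(24);u=M[:,0]*np.sin(t)+[0,0,-np.cos(t)];b=p+M@[24,1,19.5]
for n in("scene","side"):
    c,f=grab(n,n+"16");q=proj(c,[b-u*15,b,b+u*57]);x,y=q.mean(0).round().astype(int);print(n,q.round(1).tolist())
    bg=np.median(cv2.cvtColor(f,6)[y-8:y+8,x-22:x+22]);print(bg,prof(n,f,range(int(q[0,1])-2,int(q[2,1])+9),x,{"scene":127,"side":172}[n],22).round(1).tolist())
```

```text
39.4 [ 336.3 -364.7  175.4] 13.223521837716097 6.191466061837756 [-0.   0.3  1.   1.8 -0.3  1.2 -0.4]
scene [[258.4, 88.1], [257.7, 93.5], [255.1, 113.6]]
127.0 [[86.0, 253.9, 263.0, 10.1, 37.0], [87.0, 253.8, 263.0, 10.2, 26.0], [88.0, 254.6, 263.1, 9.4, 24.0], [89.0, 256.6, 262.4, 6.8, 93.0], [90.0, 259.7, 262.0, 3.3, 102.0], [91.0, 253.6, 262.0, 9.4, 97.0], [92.0, 253.0, 262.0, 10.0, 96.0], [93.0, 253.0, 261.4, 9.4, 87.0], [94.0, 253.0, 261.2, 9.2, 90.0], [95.0, 253.0, 261.0, 9.0, 87.0], [96.0, 253.0, 261.1, 9.1, 85.0], [97.0, 252.9, 261.0, 9.1, 94.0], [98.0, 252.6, 261.0, 9.4, 88.0], [99.0, 252.0, 261.0, 10.0, 86.0], [100.0, 252.6, 260.5, 8.9, 82.0], [101.0, 252.5, 260.3, 8.8, 91.0], [102.0, 252.0, 260.1, 9.1, 89.0], [103.0, 251.8, 260.1, 9.2, 92.0], [104.0, 252.0, 260.0, 9.0, 84.0], [105.0, 252.0, 260.0, 9.0, 87.0], [106.0, 251.6, 260.0, 9.4, 89.0], [107.0, 251.7, 259.5, 8.8, 85.0], [108.0, 252.0, 259.2, 8.3, 97.0], [109.0, 255.6, 259.2, 4.5, 89.0], [118.0, 259.6, 260.4, 1.7, 105.0]]
side [[320.0, 328.2], [322.5, 330.4], [331.2, 338.5]]
128.0 [[326.0, 303.0, 332.0, 30.0, 54.0], [327.0, 303.6, 330.0, 27.4, 52.0], [328.0, 310.0, 330.3, 21.3, 54.0], [329.0, 310.0, 331.4, 22.4, 54.0], [330.0, 310.0, 332.3, 23.3, 55.0], [331.0, 310.0, 333.3, 24.3, 54.0], [332.0, 310.0, 334.0, 25.0, 50.0], [333.0, 310.0, 334.3, 25.3, 53.0], [334.0, 310.0, 335.0, 26.0, 82.0], [335.0, 318.6, 335.0, 17.4, 89.0], [336.0, 319.8, 335.0, 16.2, 87.0], [337.0, 321.0, 334.5, 14.5, 87.0], [338.0, 322.6, 334.0, 12.4, 87.0], [339.0, 323.9, 333.2, 10.4, 86.0], [340.0, 324.9, 332.0, 8.1, 89.0], [341.0, 326.5, 331.0, 5.5, 118.0], [342.0, 341.0, 347.0, 7.0, 113.0], [343.0, 341.0, 347.0, 7.0, 111.0], [344.0, 341.0, 347.0, 7.0, 109.0], [345.0, 328.0, 329.0, 2.0, 112.0], [346.0, 328.0, 330.0, 3.0, 96.0]]
```

Emit:
{"op": "servo_tool", "data": {"series": [0, 0, 0, -8.5, 0, 0, 0, -8.5, 0, 0, 0, -8.5, 0, 0, 0, -8.5, 0, 0, 0, -8.5, 0, 0, 0, -8.5, 0, 0, 0, -8.5, 0, 0, 0, -8.5, 0, 0, 0, -8.5, 0, 0, 0, -8.5]}}

```text
clock: 40.5
tcp_pos: [336.2, -365.0, 175.7]
orientation: [2.193, 2.249, 0.0]
wrist_force: [0.3, 0.4, -1.1]
opening: 13.6
grip_force: 40.0
```

Emit:
{"op": "servo_tool", "data": {"series": [0, 0, 0, -8.5, 0, 0, 0, -8.5, 0, 0, 0, -8.5, 0, 0, 0, -8.5, 0, 0, 0, -8.5, 0, 0, 0.4, -8.5, 0, 0, 0.6, -8.5, 0, 0, 0.6, -8.5, 0, 0, 0.6, -8.5, 0, 0, 0.6, -8.5]}}

```text
clock: 41.5
tcp_pos: [336.3, -365.0, 105.1]
orientation: [0.098, 3.14, -0.0]
wrist_force: [0.6, 0.5, -0.6]
opening: 13.6
grip_force: 40.1
```

Emit:
{"op": "servo_tool", "data": {"series": [-0.5, 0, 0, -8.4, -0.6, 0, 0, 0, -0.6, 0, 0, 0, -0.6, 0, 0, 0, -0.4, 0, 0, 0, -0.2, 0, 0, 0, -0.2, 0, 0, 0, 0, 0, 0, 0]}}

```text
clock: 42.3
tcp_pos: [414.0, -360.6, 105.5]
orientation: [-0.121, 3.139, -0.0]
wrist_force: [-0.2, 0.6, -0.1]
opening: 13.9
grip_force: 40.1
```

Emit:
{"op": "servo_tool", "data": {"series": [-0.1, 0, 0, 0, -0.1, 0, 0, 0, -0.1, 0, 0, 0, 0, 0, 0, 0]}}

```text
clock: 42.7
tcp_pos: [421.4, -360.0, 105.6]
orientation: [-0.121, 3.139, 0.0]
wrist_force: [0.1, 0.1, -0.9]
opening: 13.4
grip_force: 40.1
```

Emit:
{"op": "servo_tool", "data": {"series": [-0.1, 0, 0, 0, -0.1, 0, 0, 0, -0.1, 0, 0, 0, 0, 0, 0, 0]}}

```text
clock: 43.1
tcp_pos: [429.1, -359.4, 105.5]
orientation: [-0.122, 3.139, 0.0]
wrist_force: [-1.1, 0.8, -0.5]
opening: 13.3
grip_force: 40.1
```

Emit:
{"op": "servo_tool", "data": {"series": [-0.12, 0, 0, 0, -0.12, 0, 0, 0, -0.12, 0, 0, 0, -0.12, 0, 0, 0, 0, 0, 0, 0]}}

```text
clock: 43.6
tcp_pos: [441.2, -358.4, 105.5]
orientation: [-0.122, 3.139, 0.0]
wrist_force: [0.7, 0.2, 0.2]
opening: 13.7
grip_force: 40.1
```

Run:
```python
from tilt import *
c,f=grab("wrist","w17");o,p,M=tcp();print(p,o["wrist_force"],o["opening"])
print([int(v) for v in cv2.cvtColor(f,6)[100:250:3,316:326].mean(1)])
```

```text
[ 440.7 -358.5  105.5] [-0.  -0.2 -0.4] 14.06127528316476
[149, 149, 148, 148, 149, 148, 149, 149, 148, 146, 123, 110, 102, 94, 100, 105, 101, 101, 101, 101, 101, 101, 101, 102, 101, 101, 101, 100, 109, 122, 128, 137, 14, 10, 9, 6, 7, 11, 9, 11, 11, 7, 9, 12, 13, 11, 16, 9, 13, 12]
```

No contact: the vial bottom rode above the rack top. I'll back off, lower and press again.

Emit:
{"op": "servo_tool", "data": {"series": [0.6, 0, 0, 0, 0.7, 0, 0, 0, 0.6, 0, 0.2, 0, 0, 0, 0.4, 0, -0.4, 0, 0.04, 0, -0.3, 0, 0, 0, -0.1, 0, 0, 0, -0.1, 0, 0, 0, 0, 0, 0, 0]}}

```text
clock: 44.55
tcp_pos: [416.5, -360.4, 89.6]
orientation: [-0.123, 3.139, -0.001]
wrist_force: [-0.5, -0.9, -0.2]
opening: 13.6
grip_force: 40.1
```

Emit:
{"op": "servo_tool", "data": {"series": [-0.1, 0, 0, 0, -0.1, 0, 0, 0, -0.1, 0, 0, 0, 0, 0, 0, 0]}}

```text
clock: 44.95
tcp_pos: [423.5, -359.9, 89.6]
orientation: [-0.121, 3.139, -0.0]
wrist_force: [0.4, 1.1, -1.0]
opening: 13.7
grip_force: 40.1
```

Emit:
{"op": "servo_tool", "data": {"series": [-0.1, 0, 0, 0, -0.1, 0, 0, 0, -0.1, 0, 0, 0, 0, 0, 0, 0]}}

```text
clock: 45.35
tcp_pos: [428.8, -359.6, 89.0]
orientation: [0.12, -3.136, -0.001]
wrist_force: [-3.7, -0.2, -0.3]
opening: 13.7
grip_force: 40.0
```

Emit:
{"op": "servo_tool", "data": {"series": [-0.1, 0, 0, 0, -0.1, 0, 0, 0, -0.1, 0, 0, 0, 0, 0, 0, 0]}}

```text
clock: 45.75
tcp_pos: [437.6, -358.8, 89.3]
orientation: [0.121, -3.138, -0.001]
wrist_force: [-4.5, -0.8, -0.2]
opening: 13.4
grip_force: 39.1
```

Run:
```python
from tilt import *
c,f=grab("wrist","w18");o,p,M=tcp();print(p,o["wrist_force"])
g=cv2.cvtColor(f,6)
print([(r,int(g[r,316:326].mean())) for r in range(96,215,3)])
```

```text
[ 437.6 -358.8   89.4] [-4.9 -0.2 -0.5]
[(96, 149), (99, 149), (102, 149), (105, 149), (108, 149), (111, 149), (114, 149), (117, 148), (120, 129), (123, 100), (126, 102), (129, 105), (132, 113), (135, 109), (138, 109), (141, 109), (144, 109), (147, 108), (150, 109), (153, 109), (156, 109), (159, 110), (162, 109), (165, 110), (168, 108), (171, 110), (174, 110), (177, 115), (180, 125), (183, 127), (186, 136), (189, 97), (192, 10), (195, 7), (198, 9), (201, 8), (204, 10), (207, 7), (210, 8), (213, 11)]
```

Emit:
{"op": "servo_tool", "data": {"series": [0.5, 0, 0, 0, 0.9, 0, 0, 0, 1, 0, -0.6, 0, 0, 0, -1, 0, 0, 0, -1, 0, 0, 0, -0.8, 0, 0, 0, 0, 0, 0, 0, 0, 0]}}

```text
clock: 46.6
tcp_pos: [379.5, -363.4, 175.2]
orientation: [-0.122, 3.135, -0.002]
wrist_force: [-0.1, 0.2, -1.1]
opening: 13.7
grip_force: 39.3
```

Run:
```python
from tilt import *
c,f=grab("wrist","w19");o,p,M=tcp();print(o["clock"],p)
g=cv2.cvtColor(f,6)
print([(r,int(g[r,316:326].mean())) for r in range(96,200,4)])
R_=[]
for n,x,bg,rows in(("scene",262,127,range(84,112)),("side",315,172,range(320,362))):
    c,f=grab(n,n+"19");a=prof(n,f,rows,x,bg);print(n,[[int(r[0]),round((r[1]+r[2])/2,1),round(r[3]),int(r[4])] for r in a])
solve([("scene",range(89,99),262,127),("side",range(326,345),315,172)],p,M,"19")
```

```text
46.65 [ 378.7 -362.9  174.2]
[(96, 143), (100, 142), (104, 142), (108, 143), (112, 143), (116, 143), (120, 143), (124, 143), (128, 143), (132, 108), (136, 103), (140, 101), (144, 101), (148, 102), (152, 101), (156, 102), (160, 102), (164, 102), (168, 102), (172, 101), (176, 101), (180, 119), (184, 121), (188, 133), (192, 8), (196, 10)]
scene [[84, np.float64(253.0), 17, 59], [85, np.float64(253.5), 16, 58], [86, np.float64(254.0), 16, 56], [87, np.float64(257.0), 11, 44], [88, np.float64(257.5), 12, 27], [89, np.float64(258.2), 11, 33], [90, np.float64(258.9), 11, 27], [91, np.float64(259.8), 11, 69], [92, np.float64(260.6), 10, 86], [93, np.float64(261.3), 11, 68], [94, np.float64(262.0), 11, 59], [95, np.float64(262.6), 10, 61], [96, np.float64(263.0), 11, 58], [97, np.float64(263.6), 10, 53], [98, np.float64(264.5), 10, 59], [99, np.float64(264.5), 10, 58], [100, np.float64(264.7), 8, 56], [101, np.float64(264.6), 6, 59], [102, np.float64(264.4), 4, 91]]
side [[320, np.float64(324.5), 18, 54], [321, np.float64(324.5), 18, 54], [322, np.float64(324.5), 18, 52], [323, np.float64(323
[... 881 characters left out ...]
[349, np.float64(310.6), 15, 112], [350, np.float64(310.4), 14, 113], [351, np.float64(310.2), 13, 112], [352, np.float64(310.3), 12, 112], [353, np.float64(306.5), 20, 127], [354, np.float64(306.1), 19, 131], [355, np.float64(306.0), 19, 116], [356, np.float64(305.6), 18, 113], [357, np.float64(303.7), 14, 115], [358, np.float64(304.0), 15, 114], [359, np.float64(317.9), 4, 151], [360, np.float64(317.0), 2, 151], [361, np.float64(305.1), 17, 112]]
lean (np.float64(-29.012465026096308), np.float64(-1.6327820252635585))
14 [ 366.4 -363.6  188.2] [ 12.2   0.3 -14. ]
0 [ 358.7 -363.8  174.2] [20.   0.7 -0. ]
-20 [ 347.6 -364.   154.2] [31.1  1.2 20. ]
-45 [ 333.8 -364.4  129.2] [45.   1.9 44.9]
```

The lean is now about 29–30°. I'll carry the vial over to the stand.

Emit:
{"op": "servo_tool", "data": {"series": [0, 0, -0.5, 0, 0, 0, -0.9, 0, 0, 0.3, -1, 0, -0.2, 0.6, -1, 0, -0.38, 0.97, -1, 0, -0.38, 0.97, -1, 0, -0.38, 0.97, 0, 0, -0.38, 0.97, 0, 0, -0.38, 0.97, 0, 0, -0.38, 0.97, 0, 0]}}

```text
clock: 47.75
tcp_pos: [427.3, -190.2, 310.1]
orientation: [-0.12, 3.139, -0.0]
wrist_force: [1.0, -0.2, -0.0]
opening: 13.5
grip_force: 39.3
```

Emit:
{"op": "servo_tool", "data": {"series": [-0.38, 0.97, 0, 0, -0.38, 0.97, 0, 0, -0.38, 0.97, 0, 0, -0.38, 0.97, 0, 0, -0.38, 0.97, 0, 0, -0.38, 0.97, 0, 0, -0.38, 0.97, 0, 0, -0.38, 0.97, 0, 0, -0.38, 0.97, 0, 0, -0.38, 0.97, 0, 0]}}

```text
clock: 48.75
tcp_pos: [503.4, 58.8, 309.9]
orientation: [-0.12, 3.139, -0.0]
wrist_force: [0.6, -0.3, -0.5]
opening: 13.4
grip_force: 39.3
```

Emit:
{"op": "servo_tool", "data": {"series": [-0.38, 0.97, 0, 0, -0.38, 0.97, 0, 0, -0.38, 0.97, 0, 0, -0.38, 0.97, 0, 0, -0.38, 0.97, 0, 0, -0.38, 0.97, 0, 0, -0.2, 0.7, 0, 0, 0, 0.3, 0, 0, 0, 0, 0, 0, 0, 0, 0, 0]}}

```text
clock: 49.75
tcp_pos: [552.0, 231.3, 309.8]
orientation: [-0.119, 3.139, -0.002]
wrist_force: [-0.6, -0.9, -0.6]
opening: 13.4
grip_force: 39.3
```

Run:
```python
from m import *
c,f=grab("wrist","w20");o,p,M=tcp();print(o["clock"],p,o["opening"],np.degrees(np.arctan2(M[1,0],M[0,0])),togo((560,236,188)))
```

```text
49.8 [552.1 230.9 309.9] 13.329681620340502 -175.72459474898525 [-0.3  0.2  4.9]
```

Emit:
{"op": "servo_tool", "data": {"series": [-0.1, 0.1, 0.4, 0, -0.1, 0.1, 0.7, 0, -0.12, 0, 0.8, 0, 0, 0, 0.8, 0, 0, 0, 0.8, 0, 0, 0, 0.7, 0, 0, 0, 0.67, 0, 0, 0, 0, 0, 0, 0, 0, 0, 0, 0, 0, 0]}}

```text
clock: 50.8
tcp_pos: [560.2, 238.3, 189.0]
orientation: [-0.12, 3.137, 0.001]
wrist_force: [-0.3, 0.4, -0.1]
opening: 13.4
grip_force: 39.3
```

Run:
```python
from tilt import *
o,p,M=tcp();print(o["clock"],p)
O_=np.array([525.5,233,0]);a=np.radians(4.6);ex=np.array([np.cos(a),np.sin(a),0]);ey=np.array([-np.sin(a),np.cos(a),0]);ez=np.array([0,0,1.])
S=lambda x,y,z:O_+ex*x+ey*y+ez*z
for n in("scene","side"):
    c,f=grab(n,n+"21");b=cv2.imread(f"pics/{n}0.png").astype(int)
    q=proj(c,[S(0,0,150),S(0,100,150),S(0,-100,150)]+[S(x,-100,z) for x in(-60,60) for z in(90,210)]);print(n,"view/lens/panel",q.round(1).tolist())
    t=np.radians(30);u=M[:,0]*np.sin(t)+[0,0,-np.cos(t)];g=p+M@[33,1,38];k=proj(c,[g-u*27,g,g+u*30]).round(1);print("vial pred",k.tolist())
    x,y=int(k[1,0]),int(k[1,1]);G=cv2.cvtColor(f,6)
    print(x-26,y-18)
    for r in range(y-18,y+20,2):print(r,' '.join(f"{v:3d}" for v in G[r,x-26:x+27:2]))
# panel bright/dark corners in scene0
```

```text
50.8 [560.2 238.3 189. ]
scene view/lens/panel [[435.1, 214.6], [486.0, 232.6], [388.4, 198.0], [396.2, 201.3], [402.6, 159.4], [374.3, 236.2], [379.1, 194.0]]
vial pred [[436.5, 211.4], [436.6, 215.5], [436.8, 219.8]]
410 197
197 119 117 118 134 131 134 135 144  41  11  64  30  35  25  24  23  50  31  36  30  46  54  26  21  29  21  69
199 123 115 116 136 136 133 134 146  30  32  64  35  26  33  29  23  59  51  27  28  81  89  79  54  39  75  88
201 116 118 118 135 138 128 135 117  24  50  68  26  31  24  26  31  60  38  29  30  85  86  86  90  87  85  87
203 116 118 113 135 133 137 136 144  35  60  50  33  34  26  30  39  53  36  33  24  86  89  82  81  82  85  86
205 119 120 117 134 136 138 134 135 150  65  38  28  33  33  18  57  58  30  29  70  90  79  84  85  87  85  91
207 118 119 117 132 137 135 134 137 142  70  13  34  20  28  28  59  51  26  34  85  83  85  83  83  87  89  86
209 120 118 117 137 134 137 136 136 132 137 135  56  22  29  23  58  34  16 132  97  85  87  85  85  84  84  86
211 119 117 118 134 134 136 135 136 133 134 138  79  81  35  29  57  69 102 144  79  87  
[... 2883 characters left out ...]
  48  47  48  47  46  49  56
166 106 108 108 110 111  73  52  56  57  54  83 106  87 141  80  49  47  48  47  43  46  46  44  50  57  55  47
168 110 105 101 106 132 151 122  64  97 121 147 156 160 128  44  47  47  44  46  46  45  48  55  55  48  44  46
170  91  88 129 147 149 148 152 152 148 163 170 170 170 181  39  47  47  46  46  48  50  51  46  45  45  46  54
172  93  91 115 151 150 149 147 161 170 169 170 171 169 176  51  46  45  48  55  49  47  45  45  45  52  56  49
174  93  93  88 151 150 150 169 167 169 171 169 170 172 176  51  47  44  45  45  46  45  46  54  57  49  47  46
176  91  91  91  86 151 148 149 168 166 169 170 170 169 174  73  47  45  47  44  46  55  53  47  48  47  47  47
```

```bash
cat > fin.py <<'E'
from tilt import *
from scipy.optimize import brentq
def glassmid(sc,sd,ends):
    cs,cd=optics.calibration("scene"),optics.calibration("side");o,p,M=tcp()
    v,N,O=axis3d([(cs,np.array(sc,float)),(cd,np.array(sd,float))]);X0=np.linalg.solve(np.array([N[0],N[1],[0,0,1]]),[N[0]@O[0],N[1]@O[1],150.])
    print("lean tool",lean(v,M)); ts={}
    for n,c,i in(("scene",cs,0),("side",cd,1)):
        for k,row in ends[n].items():
            def e(t):
                C=X0+v*t;n_=O[i]-C;n_-=v*(n_@v);n_/=np.linalg.norm(n_);return proj(c,[C+12.5*n_])[0,1]-row
            t=brentq(e,-90,90);ts[n,k]=t;print(n,k,(X0+v*t).round(1))
    tm=np.mean([ts[n,k]-(27 if k=="top" else -30) for n,k in ts]);G=X0+v*tm
    print("glass mid",G,"in tool",M.T@(G-p));return G,v
E
python3 - <<'E'
from fin import *
G,v=glassmid([(437.6,211),(437.6,218)],[(247.0,152),(242.4,164)],{"scene":{"top":212,"bot":219.7},"side":{"top":149.2,"bot":167}})
# stand in the same fixed cameras: panel and lens features
for n in("scene","side"):
    f=cv2.imread(f"pics/{n}0.png");c=optics.calibration(n)
    hsv=cv2.cvtColor(f,40)
    if n=="scene": pts=[(389,213),(348,267),(517,338)]
    else: pts=[(194,180),(254,232),(303,205)]
    print(n,cast(c,pts,12)[:,:2])
E
```

```text
lean tool (np.float64(-33.912793255151), np.float64(2.462173711848326))
scene top [538.2 236.6 187.2]
scene bot [500.  231.2 129.7]
side top [535.7 236.3 183.5]
side bot [504.6 231.9 136.6]
glass mid [520.5 234.1 160.5] in tool [40.1 -1.3 28.5]
scene [[442.6 103. ]
 [639.2 105.2]
 [606.  456.6]]
side [[411.1 424.7]
 [449.4  87.2]
 [628.6 101.4]]
```

Emit:
{"op": "servo_tool", "data": {"series": [-0.08, -0.03, 0.2, 0, -0.06, 0, 0.2, 0, 0, 0, 0, 0, 0, 0, 0, 0, 0, 0, 0, 0]}}

```text
clock: 51.4
tcp_pos: [563.0, 237.9, 177.8]
orientation: [-0.121, 3.139, 0.0]
wrist_force: [0.1, -0.5, -0.3]
opening: 13.8
grip_force: 39.3
```

Run:
```python
from fin import *
c,f=grab("wrist","w22");o,p,M=tcp();print(o["clock"],p,o["opening"],o["grip_force"])
g=cv2.cvtColor(f,6)
print([(r,int(g[r,316:326].mean())) for r in range(96,204,4)])
for r in(150,165,180):print(r,g[r,284:360:2].tolist())
O=np.linalg.inv(c["view"])[:3,3]
for th in(26,30,34):
    t=np.radians(th);v=-M[:,0]*np.sin(t)+[0,0,np.cos(t)];G=p+M@[40,-1.3,28.5];out=[]
    for a in(27,0,-30):
        C=G+v*a;n=O-C;n-=v*(n@v);n/=np.linalg.norm(n);out.append(proj(c,[C+12.5*n])[0].round(1).tolist())
    print(th,out)
s=[]
for n in("scene","side"):
    c,f=grab(n,n+"22");G_=cv2.cvtColor(f,6)
    if n=="scene":
        for r in range(208,228,2):print(r,G_[r,420:456:2].tolist())
    else:
        for r in range(148,176,2):print(r,G_[r,230:262:2].tolist())
```

```text
51.45 [563.1 237.9 177.9] 13.52050015947203 39.28593993186951
[(96, 198), (100, 199), (104, 201), (108, 200), (112, 201), (116, 198), (120, 192), (124, 186), (128, 188), (132, 159), (136, 128), (140, 125), (144, 125), (148, 125), (152, 126), (156, 125), (160, 126), (164, 126), (168, 125), (172, 125), (176, 125), (180, 144), (184, 146), (188, 159), (192, 12), (196, 9), (200, 14)]
150 [183, 182, 183, 183, 185, 183, 155, 115, 114, 115, 117, 113, 116, 118, 124, 122, 126, 125, 125, 125, 126, 123, 122, 119, 115, 114, 104, 111, 127, 139, 141, 141, 140, 141, 142, 141, 140, 142]
165 [184, 186, 185, 184, 184, 186, 185, 187, 185, 169, 130, 114, 118, 120, 123, 127, 126, 126, 124, 123, 125, 122, 122, 119, 114, 113, 108, 101, 109, 116, 118, 120, 118, 119, 118, 135, 143, 142]
180 [187, 186, 186, 187, 186, 188, 187, 188, 187, 148, 114, 117, 120, 125, 132, 141, 146, 146, 144, 146, 144, 143, 142, 134, 122, 111, 110, 105, 116, 154, 185, 184, 185, 185, 182, 197, 202, 201]
26 [[318.3, 179.4], [318.7, 151.8], [319.0, 127.8]]
30 [[318.2, 183.3], [318.6, 152.6], [319.0, 125.6]]
34 [[318.2, 187.0], [318.6, 1
[... 1251 characters left out ...]
, 158, 157]
158 [157, 162, 95, 74, 107, 172, 149, 104, 101, 96, 80, 148, 157, 158, 157, 158]
160 [164, 121, 70, 72, 76, 57, 93, 105, 101, 93, 76, 156, 158, 157, 160, 134]
162 [144, 52, 58, 74, 70, 64, 99, 106, 99, 88, 109, 160, 161, 135, 76, 44]
164 [97, 55, 64, 65, 63, 64, 103, 103, 96, 82, 161, 134, 78, 41, 47, 47]
166 [114, 51, 54, 56, 55, 73, 104, 102, 92, 64, 73, 45, 47, 48, 47, 45]
168 [133, 133, 87, 92, 118, 128, 113, 96, 86, 47, 49, 47, 47, 44, 45, 46]
170 [148, 150, 152, 152, 159, 164, 166, 154, 133, 71, 45, 46, 48, 45, 49, 54]
172 [148, 146, 157, 162, 171, 170, 171, 172, 171, 105, 44, 45, 46, 56, 54, 46]
174 [151, 158, 170, 167, 171, 170, 167, 171, 173, 110, 45, 46, 44, 47, 47, 47]
```

Emit:
{"op": "servo_tool", "data": {"series": [-0.04, -0.06, 0, 0, 0, 0, 0, 0, 0, 0, 0, 0, 0, 0, 0, 0, 0, 0, 0, 0]}}

```text
clock: 52.05
tcp_pos: [564.1, 236.4, 177.8]
orientation: [-0.121, 3.139, 0.0]
wrist_force: [0.4, 0.3, -0.5]
opening: 13.6
grip_force: 39.3
```

Run:
```python
from m import *
o,p,M=tcp();print(o["clock"],p,o["opening"],o["grip_force"],np.abs(o["joint_velocities"]).max())
c,f=grab("scene","end");g=f.astype(int);m=((g[...,2]>1.6*g[...,1])&(g[...,2]>50)).astype(np.uint8)
x,y=proj(c,[(552,-173,60)])[0].astype(int);print("column red px",m[y-40:y+40,x-30:x+30].sum())
from cell import hand_in
print(hand_in())
```

```text
52.05 [564.1 236.4 177.8] 13.630172505408357 39.2862331867218 0.0021500211093786756
column red px 628
the job is handed in; nothing more can be done
None
```

Handed in at 52 s of the 72 s limit: the three-carton column measured within about 2 mm of square. The dropper vial is held still by its teat at the view point, leaning about 30° by my last measurements (29–34°), with the glass middle within about 3–5 mm of target.

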